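# Change over lens barrels in a vacuum V-groove jig

## Robot

A 6-joint arm with a two-finger parallel gripper is mounted at the origin on a cart in front of the work surface, level with it; the furniture and walls round the work are solid. World frame = base frame: x ahead of the robot, y to its left, z up, the work surface at z = 0. Lengths are in m, angles in rad, forces in N, time in s.
With the tool pointing down it reaches from about 0.35 to 0.775 m from the base axis. Payload 7.3 kg.
Tool frame: the origin (TCP) lies at the very end of the fingers, on their centre line; the grasp point (between the pads) lies 19 mm behind it (pinch_z is the distance from the TCP to the grasp point, in m); z points along the fingers, y is the line along which they close (so a half turn about z gives the same grasp; the last joint's range is limited). The gripper opens to 92 mm and grips with 3 to 60 N. Pads are 19 mm wide; open, the fingers measure 130 mm over their backs; the gripper's body (75 mm by 190 mm) begins 47 mm behind the grasp point.
Start: joints at [-1.449, 0.342, 1.524, -0, 1.275, -0.146], TCP at [0.139, -0.506, 0.227] pointing down, gripper open.
Joint ranges: [-2.53, 2.53], [-0.77, 2.02], [0.04, 2.7], [-1, 4.14], [0.28, 2.66], [-3.11, 3.11]. Speed limits (rad/s): [2.57, 2.57, 3.14, 3.14, 3.14, 3.14].

## Interface

Orientations are given as [roll, pitch, yaw] about the fixed x, y, z axes, in that order (R = Rz(yaw) Ry(pitch) Rx(roll)).
In Python, from cell import * gives the robot as it stands.
- The arm moves only by the tool arm_command, never from a script. Its arguments are lists of equal length, an entry for each row: "fingers": the gripper command: -1 is fully open, 1 is shut, values between are in proportion; "travel": the shift along the tool's x, y, z in m, a list of three; "dr": the turn, a rotation vector about the tool's x, y, z in degrees, a list of three. In form: {"fingers": [fingers, ...], "travel": [[x, y, z], ...], "dr": [[wx, wy, wz], ...]}. A call has 1 to 8 rows; each row is the pose to reach, as a shift and turn from the pose commanded when the call began, along the tool's axes at that moment; what a row does not reach only later rows make up. A row lasts 1/12 s, in which the tool goes at most 41.7 mm and 7.16 degrees, less where a joint would pass 70% of its speed; a pose out of reach is approached as far as the arm can. A call with a gripper value outside its range is refused whole. The fingers move at their own pace and stop on an object; "squeeze" is the grip in N (left out, the last holds). Time passes only in rows, so rows that repeat a pose let the fingers close. It gives the time, the measured TCP pose, the force, the opening and the grip force at its end, in the units of the state.
- observe(): the state, without advancing time (a new reading comes with each control period).
- read_camera(name): name is "scene" or "top" or "wrist"; returns a dict with "color" (420x560x3 uint8, blue, green, red), "z_map" (420x560 float32, m along the optical axis (not along the pixel's ray), 0 where there is no reading), "fx", "fy", "cx", "cy" (pixels), "R" (3x3) and "t" (3): a world point X has camera coordinates R X + t. Camera axes: x right, y down, z forward; pixel columns grow to the right and rows downward; lengths in m; the calibration is good to about 2 mm. A picture is of the moment at which its call begins.
- hand_in(): hands the job in; it is judged then, once.
The state is a dict: "time": time; "qpos": joint angles; "qvel": joint speeds; "joint_efforts": joint torques, N m; "tool_pos": TCP position; "tool_rot": TCP orientation; "contact_force": force on the tool from outside, world axes, zero at the start; "torque": the same for the moment, N m; "opening": finger opening in m; "grip_force": force on a finger pad.
Only numpy, scipy, OpenCV 4.12 (cv2) and the standard library are available. Lean on these libraries where they do the work, as an engineer would, in place of code of your own. Each camera call takes 0.05 s, during which the arm holds its last target. There are 200 camera calls.

## Task

Change over the vacuum V-groove jig: first switch its vacuum off by swinging the red-knobbed lever fully over, away from the blue stops, then lift the finished barrels (green ring) out of the grooves and lay them in the green half of the tray. Take every new barrel (red ring) from the tray and lay each in a groove of its own, glass end toward the blue stop, pushed along until it rests on both flanks and is right up against the stop; when all are home, swing the lever fully over toward the stops again. Do not disturb the timer, the dropper bottle or the lens jar.

Things in the scene. Friction and masses are not known exactly. Their poses are not given: they have to be found in the camera images.
- tray: fixed open tray 310 (x) x 280 (y) mm outside, 34 mm high, walls and floor 4 mm thick, with a 4 mm wall along its x axis at y = 0: the half at +y is grey and holds the new barrels, the half at -y has a green floor and is for finished barrels. Origin under its centre, on the bench
- new_0_c (a point): centre of a loose new lens barrel (may be absent): a black eight-sided prism 36 mm across the flats and 56 mm long, about 0.12 kg, a round glass and a thin silver ring at its front end, a wide red ring near its back end. x axis along it toward the glass. All eight flats are alike, it may lie on any. Starts lying in the grey half of the tray, centre 22 mm over the bench
- new_0_glass (a point): centre of the flat glass end face of that barrel, 28 mm from its centre along its x axis
- new_1_c (a point): centre of a loose new lens barrel (may be absent): a black eight-sided prism 36 mm across the flats and 56 mm long, about 0.12 kg, a round glass and a thin silver ring at its front end, a wide red ring near its back end. x axis along it toward the glass. All eight flats are alike, it may lie on any. Starts lying in the grey half of the tray, centre 22 mm over the bench
- new_1_glass (a point): centre of the flat glass end face of that barrel, 28 mm from its centre along its x axis
- new_2_c (a point): centre of a loose new lens barrel (may be absent): a black eight-sided prism 36 mm across the flats and 56 mm long, about 0.12 kg, a round glass and a thin silver ring at its front end, a wide red ring near its back end. x axis along it toward the glass. All eight flats are alike, it may lie on any. Starts lying in the grey half of the tray, centre 22 mm over the bench
- new_2_glass (a point): centre of the flat glass end face of that barrel, 28 mm from its centre along its x axis
- done_0: the same finished lens barrel (may be absent): its origin in the middle of one flat
- done_0_c (a point): centre of a loose finished lens barrel: a black eight-sided prism 36 mm across the flats and 56 mm long, about 0.12 kg, a round glass and a thin silver ring at its front end, a wide green ring near its back end. x axis along it toward the glass. All eight flats are alike, it may lie on any. Starts lying in a groove of the jig
- done_1: the same finished lens barrel (may be absent): its origin in the middle of one flat
- done_1_c (a point): centre of a loose finished lens barrel: a black eight-sided prism 36 mm across the flats and 56 mm long, about 0.12 kg, a round glass and a thin silver ring at its front end, a wide green ring near its back end. x axis along it toward the glass. All eight flats are alike, it may lie on any. Starts lying in a groove of the jig
- done_2: the same finished lens barrel (may be absent): its origin in the middle of one flat
- done_2_c (a point): centre of a loose finished lens barrel: a black eight-sided prism 36 mm across the flats and 56 mm long, about 0.12 kg, a round glass and a thin silver ring at its front end, a wide green ring near its back end. x axis along it toward the glass. All eight flats are alike, it may lie on any. Starts lying in a groove of the jig
- jig: fixed vacuum jig: aluminium base plate 112 x 302 mm, 10 mm thick, with three parallel V-grooves 74 mm apart, groove_0 to groove_2 along its -y, then the lever. Each V is two steel flanks at 45 degrees, closed at +x by a blue back stop. Origin on the bench, x along the grooves to the stops. A barrel slides along a V with 1 to 2 N (the vacuum itself is not simulated)
- groove_0 (a point): where the centre of a fully seated barrel lies in this groove, 45.5 mm over the bench; x along the groove to the stop, z up. Flanks run from x = -25 to +22 mm, their lips 12 mm below and 13.5 mm either side of the point. The stop's face is at x = +28 mm; the stop is 36 mm wide, 8 mm thick, its top 4.5 mm above the point
- groove_1 (a point): where the centre of a fully seated barrel lies in this groove, 45.5 mm over the bench; x along the groove to the stop, z up. Flanks run from x = -25 to +22 mm, their lips 12 mm below and 13.5 mm either side of the point. The stop's face is at x = +28 mm; the stop is 36 mm wide, 8 mm thick, its top 4.5 mm above the point
- groove_2 (a point): where the centre of a fully seated barrel lies in this groove, 45.5 mm over the bench; x along the groove to the stop, z up. Flanks run from x = -25 to +22 mm, their lips 12 mm below and 13.5 mm either side of the point. The stop's face is at x = +28 mm; the stop is 36 mm wide, 8 mm thick, its top 4.5 mm above the point
- vacuum_lever (a joint): angle of the jig's vacuum switch, a toggle lever: 0 = off, leaning 0.5 rad from upright to the jig's -x (the open front of the grooves); 1.0 = on, leaning as far toward the stops. Turns about a jig y axis, needs about 1 N at the knob, stays where it is left
- vacuum_lever_tip (a point): centre of the red ball knob (26 mm diameter) of that lever; the lever's pivot lies 75 mm from it, 32 mm over the bench and at x = -5 mm of the grooves, in a grey block 50 mm wide and 35 mm high, 89 mm to the jig's -y of groove_2
- timer_c (a point): bystander: white square timer 62 x 62 x 20 mm; its centre
- dropper_bottle_c (a point): bystander: brown dropper bottle 31 mm diameter, 86 mm tall; its centre
- lens_jar_c (a point): bystander: clear jar with a red lid, 78 mm diameter, 78 mm tall; its centre
Things that resemble listed ones, but are neither listed nor needed, are in the scene too. What is shaped like the part that bears new_1_c but yellow is not meant. What is shaped like the done_2 but purple is not meant.

How it is judged:
By the outcome, as a careful person would: the job done as asked, in the order asked, and still so for the second after the job is handed in, with the robot touching nothing.
Of new_0, new_1, new_2 only 2 to 3 are there at a start; the rules pass over those that are not, and their reading is None.
Of done_0, done_1, done_2 only 2 to 3 are there at a start; the rules pass over those that are not, and their reading is None.
At some moment in a run one of new_0, new_1, new_2, done_0, done_1, done_2 may be knocked a few centimetres aside while the robot is not near it.
Once in a run the grip may slacken for a moment while it holds something.
It also fails if it takes over 210 s, if anything falls off the work surface, if the arm or the gripper's body presses on something with over 40 N, if the wrist force passes 120 N, or if a joint passes its speed limit or range.

## Working session

There is one attempt and no reset: what is moved stays moved. The work goes in short steps, Python scripts to look and compute and a tool call to move; the robot and the scene stay as the last step left them, time stands still between calls to the robot, and variables do not carry over. Pictures are saved under pics/ and viewed, at most 14 in all, crops included, and the job is handed in when it is done.

Besides the shell and the picture viewer there is one more tool, called after "Request:" as name(argument=value, ...) on one line, values as JSON. arm_command: Moves the arm, as the interface text tells. Its arguments: {"type":"object","properties":{"fingers":{"type":"array","items":{"type":"number"}},"travel":{"type":"array","items":{"type":"array","items":{"type":"number"}}},"dr":{"type":"array","items":{"type":"array","items":{"type":"number"}}},"squeeze":{"type":"number"}},"required":["fingers","travel","dr"]}

```bash
ls; mkdir -p pics; cat > h.py <<'E'
from cell import *
import numpy as np, cv2
def snap(n,f,crop=None,s=1):
    c=read_camera(n); im=c["color"]
    if crop: a,b,w,h=crop; im=im[b:b+h,a:a+w]
    cv2.imwrite("pics/"+f,cv2.resize(im,None,fx=s,fy=s,interpolation=cv2.INTER_CUBIC)); np.save("pics/"+f+".npy",c,allow_pickle=True); return c
def load(f): return np.load("pics/"+f+".npy",allow_pickle=True).item()
def px(c,u,v,z=None):
    """world point of pixel; z given: intersect ray with height z, else depth"""
    d=np.array([(u-c["cx"])/c["fx"],(v-c["cy"])/c["fy"],1.]); R=np.array(c["R"]);t=np.array(c["t"])
    o=-R.T@t; r=R.T@d
    k=(z-o[2])/r[2] if z is not None else c["z_map"][int(round(v)),int(round(u))]
    return o+k*r
E
python3 - <<'E'
from h import *
s=observe(); print(s)
for n in("top","scene"):
    c=snap(n,n+"0.png",s=1.42); print(n,c["fx"],c["cx"],c["cy"],np.round(c["R"],3),np.round(c["t"],3))
E
```

```text
pics
{'time': 0.0, 'qpos': array([-1.44900848e+00,  3.42737161e-01,  1.52503058e+00,  1.05406917e-05,
        1.27541513e+00, -1.46002122e-01]), 'qvel': array([-0.0022893 , -0.00057936, -0.00031434, -0.00061557,  0.00085966,
       -0.00147288]), 'joint_efforts': array([-6.70046338e-04, -4.31246102e+01, -2.44220209e+01,  7.17329420e-02,
        5.60350728e-02, -1.11402130e-04]), 'tool_pos': array([ 0.13888755, -0.50586155,  0.22603275]), 'tool_rot': array([-3.14002082e+00, -2.41322935e-04,  2.67786705e-01]), 'contact_force': array([-0.3645688 ,  0.619734  , -0.20535264]), 'torque': array([ 0.0309401 , -0.00643186,  0.03875448]), 'grip_force': 0.0, 'opening': 0.09194430833345384}
top 379.48119786888327 278.67710123436024 206.41415587543142 [[ 0.014 -1.    -0.   ]
 [-0.995 -0.014 -0.101]
 [ 0.101  0.002 -0.995]] [-0.015  0.616  0.916]
scene 503.1992703551138 277.7232838211443 207.39880248184437 [[ 0.762 -0.648  0.02 ]
 [-0.316 -0.398 -0.861]
 [ 0.566  0.65  -0.508]] [-0.459  0.241  1.028]
```

View pics/top0.png

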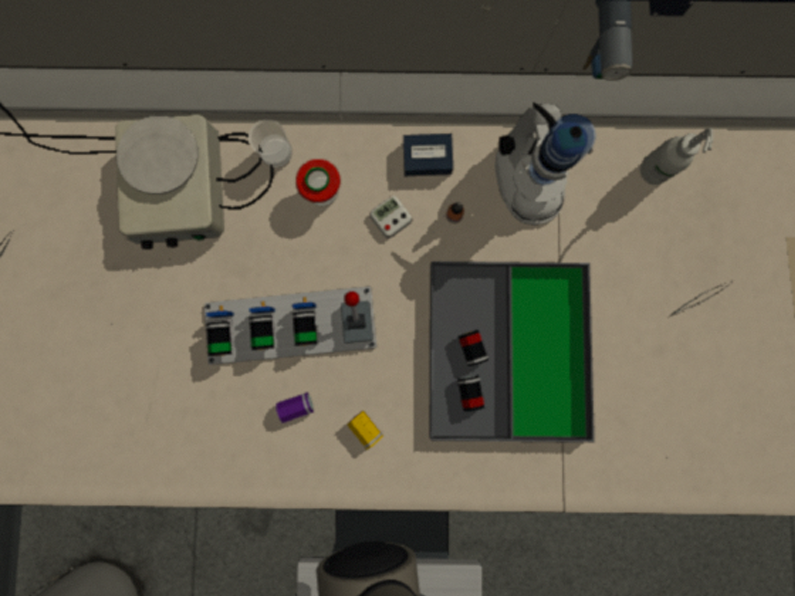

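View pics/scene0.png

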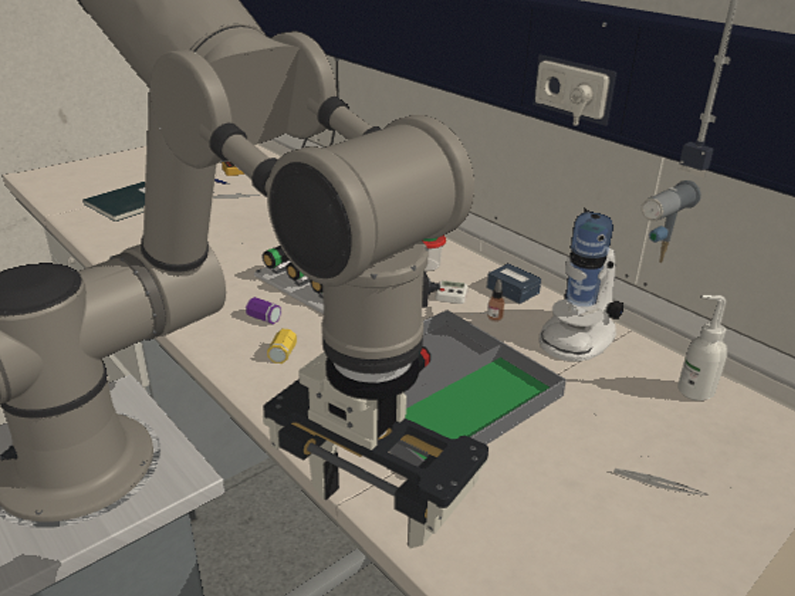

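```bash
python3 - <<'E'
from h import *
im=load("top0.png")["color"]
a=cv2.resize(im[195:265,135:275],None,fx=5.5,fy=5.5,interpolation=cv2.INTER_CUBIC)[:, :770]
cv2.imwrite("pics/a.png",a)
b=cv2.resize(im[180:315,295:425],None,fx=4.4,fy=4.4,interpolation=cv2.INTER_CUBIC)
cv2.imwrite("pics/b.png",b)
E
```

```text
(no output)
```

View pics/a.png

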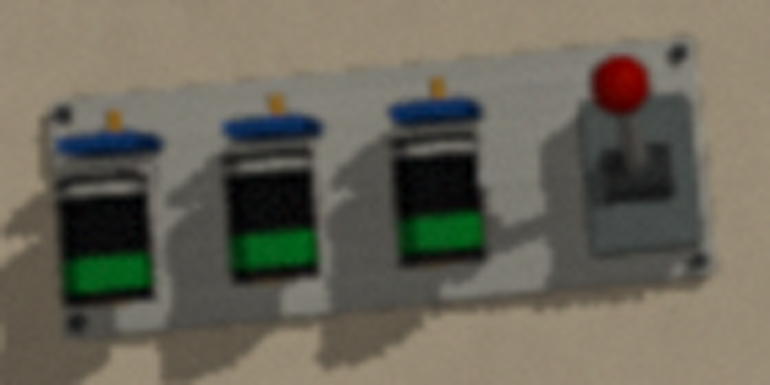

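View pics/b.png

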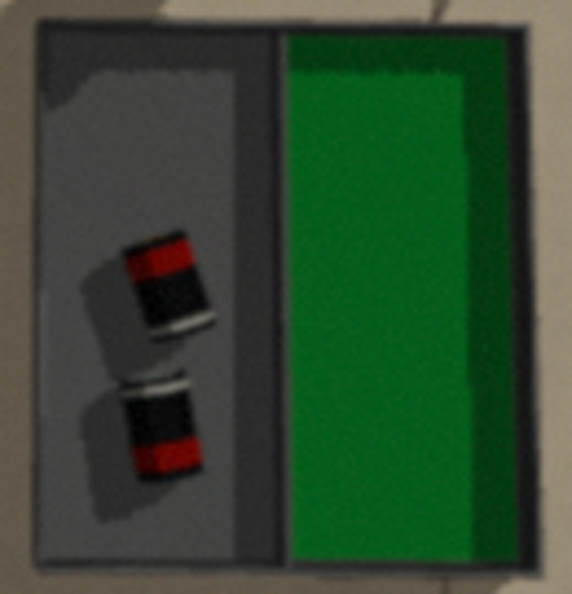

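```bash
python3 - <<'E'
from h import *
c=load("top0.png")
A=lambda u,v,z:px(c,135+(u+.5)/5.5-.5,195+(v+.5)/5.5-.5,z)
B=lambda u,v,z:px(c,295+(u+.5)/4.4-.5,180+(v+.5)/4.4-.5,z)
C=np.array([A(48,105,.01),A(690,38,.01),A(708,275,.01),A(65,338,.01)]);m=C.mean(0)
print(C.round(4),m.round(4))
ex=(C[0]+C[1]-C[2]-C[3]);ey=(C[0]-C[1]+C[3]-C[2]);print("yaw",np.arctan2(ex[1],ex[0]),np.arctan2(-ey[0],ey[1]))
print("knob",A(621,84,.098))
for n,u0,v0,u1,v1 in[("d0",106,182,110,297),("d1",270,158,276,275),("d2",437,138,443,257)]:
    g,b=A(u0,v0,.0635),A(u1,v1,.0635);print(n,((g+b)/2).round(4),np.linalg.norm(g-b),np.arctan2(*(g-b)[[1,0]]))
for n,u0,v0,u1,v1 in[("n0",181,328,155,240),("n1",155,380,169,473)]:
    g,b=B(u0,v0,.04),B(u1,v1,.04);print(n,((g+b)/2).round(4),np.linalg.norm(g-b),np.arctan2(*(g-b)[[1,0]]))
T=np.array([B(38,22,.034),B(525,27,.034),B(540,572,.034),B(35,567,.034)]);print(T.round(4),T.mean(0));
for p in[(280,30),(284,565)]:print(B(*p,.034))
E
```

```text
[[0.5949 0.3383 0.01  ]
 [0.6302 0.0418 0.01  ]
 [0.5209 0.0315 0.01  ]
 [0.4881 0.3252 0.01  ]] [0.5585 0.1842 0.01  ]
yaw 0.1079974482157073 0.11490499322315008
knob [0.60033109 0.06601512 0.098     ]
d0 [0.5326 0.2902 0.0635] 0.04988885933115339 0.08171155603039527
d1 [0.5436 0.2189 0.0635] 0.05089953860685857 0.09021436925755572
d2 [0.5529 0.1466 0.0635] 0.051830579960933786 0.08130315101690372
n0 [ 0.5243 -0.1396  0.04  ] 0.05058884435247776 -2.8522722637291524
n1 [ 0.4461 -0.1363  0.04  ] 0.05106451672420668 0.151646973646761
[[ 0.6715 -0.0666  0.034 ]
 [ 0.6725 -0.3434  0.034 ]
 [ 0.3695 -0.345   0.034 ]
 [ 0.3683 -0.0672  0.034 ]] [ 0.52044448 -0.20555342  0.034     ]
[ 0.66880221 -0.20414883  0.034     ]
[ 0.37131191 -0.20422247  0.034     ]
```

```bash
cat >> h.py <<'E'
def to(x,y,z,psi,cur=None):
    s=observe(); p=np.array(s["tool_pos"]); a=s["tool_rot"][2]
    if cur is not None: p=np.array(cur[:3]); a=cur[3]
    D=np.array([x,y,z])-p; c_,s_=np.cos(a),np.sin(a)
    d=(psi-a+np.pi)%(2*np.pi)-np.pi
    print("travel",np.round([c_*D[0]+s_*D[1], s_*D[0]-c_*D[1], -D[2]],4),"dist",np.round(np.linalg.norm(D),3),"drz",round(-np.degrees(d),1))
E
```

Request:
arm_command(fingers=[1,1,1,1,1,1,1,1], travel=[[0.25,-0.165,0],[0.25,-0.165,0],[0.25,-0.165,0],[0.25,-0.165,0],[0.25,-0.165,0],[0.25,-0.165,0],[0.25,-0.165,0],[0.25,-0.165,0]], dr=[[0,0,9],[0,0,9],[0,0,9],[0,0,9],[0,0,9],[0,0,9],[0,0,9],[0,0,9]])

```text
time: 0.77
tool_pos: [0.3388, -0.2766, 0.2266]
tool_rot: [-3.14, -0.001, 0.115]
contact_force: [-0.5, -0.5, -0.3]
opening: 0.0434
grip_force: 0.0
```

```bash
python3 - <<'E'
from h import *
s=observe();print(s["time"],s["tool_pos"],s["tool_rot"],s["opening"])
to(.643,.071,.22,.11)
E
```

```text
0.7667 [ 0.33884066 -0.27660373  0.22661993] [-3.13968939e+00 -1.04722292e-03  1.14967760e-01] 0.04337581340010943
travel [ 0.342  -0.3104  0.0066] dist 0.462 drz 0.3
```

Request:
arm_command(fingers=[1,1,1,1,1,1,1,1], travel=[[0.17,-0.155,0],[0.17,-0.155,0],[0.17,-0.155,0],[0.17,-0.155,0],[0.17,-0.155,0],[0.17,-0.155,0],[0.17,-0.155,0],[0.17,-0.155,0]], dr=[[0,0,0],[0,0,0],[0,0,0],[0,0,0],[0,0,0],[0,0,0],[0,0,0],[0,0,0]])

```text
time: 1.43
tool_pos: [0.4883, -0.1076, 0.2261]
tool_rot: [-3.141, 0.001, 0.113]
contact_force: [0.2, -0.8, -0.7]
opening: 0.0005
grip_force: 0.0
```

Request:
arm_command(fingers=[1,1,1,1,1,1,1,1], travel=[[0.17,-0.155,0],[0.17,-0.155,0],[0.17,-0.155,0],[0.17,-0.155,0],[0.17,-0.155,0],[0.17,-0.155,0],[0.17,-0.155,0],[0.17,-0.155,0]], dr=[[0,0,0],[0,0,0],[0,0,0],[0,0,0],[0,0,0],[0,0,0],[0,0,0],[0,0,0]])

```text
time: 2.1
tool_pos: [0.6398, 0.0636, 0.2257]
tool_rot: [3.141, 0.002, 0.111]
contact_force: [0.1, 0.2, 0.2]
opening: 0.0004
grip_force: 0.0
```

```bash
python3 - <<'E'
from h import *
s=observe();print(s["time"],s["tool_pos"],s["tool_rot"],s["qpos"])
to(.643,.071,.088,.11)
c=snap("wrist","w0.png",s=1.42); print(c["fx"],np.round(c["R"],3),np.round(c["t"],3))
E
```

```text
2.1 [0.63977934 0.06357738 0.22571143] [3.14096583e+00 1.94857933e-03 1.10867206e-01] [-1.96276007e-02  5.66384254e-01  1.16408583e+00 -8.86061506e-04
  1.41297308e+00  1.44044098e+00]
travel [ 0.004  -0.007   0.1377] dist 0.138 drz 0.0
290.45337035686816 [[ 0.111 -0.994 -0.   ]
 [-0.945 -0.106  0.309]
 [-0.307 -0.034 -0.951]] [-0.007  0.574  0.59 ]
```

View pics/w0.png

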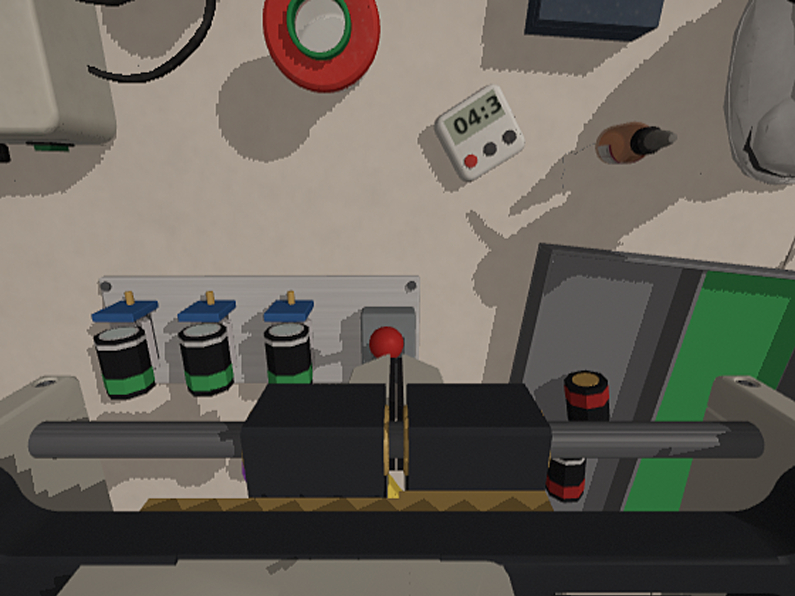

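```bash
python3 - <<'E'
from h import *
c=load("w0.png.npy".replace(".npy",""))
P=lambda u,v,z=None:px(c,(u+.5)/1.42-.5,(v+.5)/1.42-.5,z)
print("cam",-np.array(c["R"]).T@c["t"])
a,b=P(103,277,.01),P(418,275,.01);print(a,b,np.linalg.norm(a-b),np.arctan2(-(a-b)[0],(a-b)[1]))
ex=np.array([np.cos(.11),np.sin(.11),0]);m=(a+b)/2
print("plate centre",m-ex*.056)
print("knob",P(387,343,.1),P(387,343))
# point cloud of jig in jig frame
H,W=c["z_map"].shape;U,V=np.meshgrid(np.arange(W),np.arange(H))
R=np.array(c["R"]);t=np.array(c["t"]);z=c["z_map"]
X=np.stack([(U-c["cx"])/c["fx"]*z,(V-c["cy"])/c["fy"]*z,z],-1)
Wd=(X-t)@R
hsv=cv2.cvtColor(c["color"],cv2.COLOR_BGR2HSV)
for k,(u0,u1) in enumerate([(60,115),(120,170),(183,225)]):
    M=np.zeros((H,W),bool);M[200:230,u0:u1]=1
    B=M&(hsv[...,0]>100)&(hsv[...,0]<125)&(hsv[...,1]>120)&(z>0)
    p=Wd[B];q=p[p[:,2]>.046];print("stop",k,B.sum(),p[:,2].min(),p[:,2].max(),len(q),q.mean(0) if len(q) else 0)
    M[200:290]=0;M[205:285,u0:u1]=1
    q=Wd[M&(z>0)&(Wd[...,2]>.0605)&(Wd[...,2]<.067)];print(" top flat",len(q),q.mean(0),q.min(0),q.max(0))
E
```

```text
cam [0.72401207 0.07338129 0.38340229]
[0.59976579 0.33425933 0.01      ] [0.63425101 0.0426937  0.01      ] 0.29359793880227386 0.1177290398793547
plate centre [0.56134686 0.18232893 0.01      ]
knob [0.6016632  0.06641094 0.1       ] [0.60625576 0.06667258 0.11063797]
stop 0 473 0.01009367686151155 0.05188401009810861 193 [0.57807817 0.30093949 0.04937279]
 top flat 724 [0.53455009 0.29617368 0.06312402] [0.50510206 0.2820439  0.06050433] [0.56239685 0.31010483 0.06577476]
stop 1 440 0.010760177262332454 0.05149716818969955 185 [0.58648934 0.22772531 0.04943822]
 top flat 723 [0.54601623 0.22364785 0.06312586] [0.51580668 0.21033569 0.06050046] [0.57388373 0.23790971 0.06565558]
stop 2 416 0.01161206955693968 0.05137226514006764 186 [0.59467711 0.15509372 0.04937868]
 top flat 562 [0.56062698 0.15142216 0.06304198] [0.53739881 0.13875159 0.06054766] [0.58222553 0.16410865 0.06529667]
```

Request:
arm_command(fingers=[1,1,1,1,1,1,1], travel=[[0.004,-0.004,0.04],[0.004,-0.004,0.08],[0.004,-0.004,0.12],[0.004,-0.004,0.137],[0.004,-0.004,0.137],[0.004,-0.004,0.137],[0.004,-0.004,0.137]], dr=[[0,0,0],[0,0,0],[0,0,0],[0,0,0],[0,0,0],[0,0,0],[0,0,0]])

```text
time: 2.73
tool_pos: [0.6446, 0.0677, 0.0922]
tool_rot: [3.141, -0.004, 0.109]
contact_force: [-0.6, 0.2, 0.8]
opening: 0.0005
grip_force: 0.0
```

Request:
arm_command(fingers=[1,1,1,1,1,1,1,1], travel=[[-0.012,0,0],[-0.024,0,0],[-0.036,0,0],[-0.048,0,0],[-0.06,0,0],[-0.07,0,0],[-0.08,0,0],[-0.088,0,0]], dr=[[0,0,0],[0,0,0],[0,0,0],[0,0,0],[0,0,0],[0,0,0],[0,0,0],[0,0,0]])

```text
time: 3.4
tool_pos: [0.5571, 0.0588, 0.0924]
tool_rot: [3.141, -0.005, 0.11]
contact_force: [1.3, -0.4, -0.6]
opening: 0.0003
grip_force: 0.6
```

Request:
arm_command(fingers=[1,1,1,1], travel=[[-0.003,0,0],[-0.006,0,0],[-0.008,0,0],[-0.008,0,0]], dr=[[0,0,0],[0,0,0],[0,0,0],[0,0,0]])

```text
time: 3.73
tool_pos: [0.5537, 0.0585, 0.0922]
tool_rot: [3.141, -0.014, 0.11]
contact_force: [12.4, 1.9, -3.3]
opening: 0.0007
grip_force: 6.6
```

Request:
arm_command(fingers=[1,1,1,1,1,1], travel=[[0.012,0,0],[0.012,0,-0.04],[0.012,0,-0.08],[0.012,0,-0.1],[0.012,0,-0.1],[0.012,0,-0.1]], dr=[[0,0,0],[0,0,0],[0,0,0],[0,0,0],[0,0,0],[0,0,0]])

```text
time: 4.23
tool_pos: [0.561, 0.0596, 0.1916]
tool_rot: [3.141, -0.004, 0.111]
contact_force: [0.3, -0.5, -1.7]
opening: 0.0007
grip_force: 0.0
```

Request:
arm_command(fingers=[-0.17,-0.17,-0.17,-0.17,-0.17,-0.17,-0.17,-0.17], travel=[[-0.005,-0.238,0.06],[-0.005,-0.238,0.06],[-0.005,-0.238,0.06],[-0.005,-0.238,0.06],[-0.005,-0.238,0.06],[-0.005,-0.238,0.06],[-0.005,-0.238,0.06],[-0.005,-0.238,0.06]], dr=[[0,0,0],[0,0,0],[0,0,0],[0,0,0],[0,0,0],[0,0,0],[0,0,0],[0,0,0]])

```text
time: 4.9
tool_pos: [0.527, 0.297, 0.1274]
tool_rot: [3.14, 0.004, 0.114]
contact_force: [0.1, -0.3, -0.1]
opening: 0.049
grip_force: 0.0
```

```bash
cat >> h.py <<'E'
def cloud(c):
    H,W=c["z_map"].shape;U,V=np.meshgrid(np.arange(W),np.arange(H));z=c["z_map"]
    X=np.stack([(U-c["cx"])/c["fx"]*z,(V-c["cy"])/c["fy"]*z,z],-1)
    return (X-np.array(c["t"]))@np.array(c["R"])
E
python3 - <<'E'
from h import *
s=observe();print(s["time"],s["tool_pos"],s["tool_rot"],s["opening"])
c=snap("wrist","w1.png",s=1.42);W=cloud(c)
ok=c["z_map"]>0
ey=np.array([-.1132,.9936]);ex=np.array([.9936,.1132])
for k,g in enumerate([(.5463,.2973),(.5547,.2241),(.5629,.1515)]):
    d=W[...,:2]-np.array(g);a=d@ex;b=d@ey
    q=ok&(abs(b)<.03)&(abs(a)<.045)&(abs(W[...,2]-.0635)<.003)
    print(k,q.sum(),"x",np.percentile(a[q],[1,99]),"y",np.percentile(b[q],[3,50,97]))
    q=ok&(abs(b)<.03)&(abs(a-.032)<.012)&(abs(W[...,2]-.05)<.001)
    if q.sum():print("  stop",q.sum(),np.percentile(a[q],[2,50,98]),np.percentile(b[q],[2,50,98]))
q=(c["color"][...,2]>120)&(c["color"][...,1]<60)&ok&(W[...,2]>.08)
print("knob",q.sum(),W[q].mean(0))
E
```

```text
4.9 [0.52700942 0.2970246  0.12741912] [3.14023659 0.00393685 0.11441856] 0.048969865779451165
0 1666 x [-0.04009917  0.01518169] y [-0.00773636  0.00198628  0.01175914]
  stop 341 [0.02745021 0.0308219  0.0346994 ] [-0.01482565  0.0028342   0.01904906]
1 1671 x [-0.03708861  0.01805333] y [-0.00763182  0.00273106  0.01172451]
  stop 341 [0.02747163 0.03089637 0.03471566] [-0.01499433  0.00118328  0.01908295]
2 1653 x [-0.03693142  0.01818121] y [-0.00714393  0.00271136  0.01111544]
  stop 334 [0.02762787 0.03096328 0.03486378] [-0.0155603   0.00089055  0.01794789]
knob 0 [nan nan nan]<stdin>:13: RuntimeWarning: Mean of empty slice.
  ret = um.true_divide(
```

View pics/w1.png

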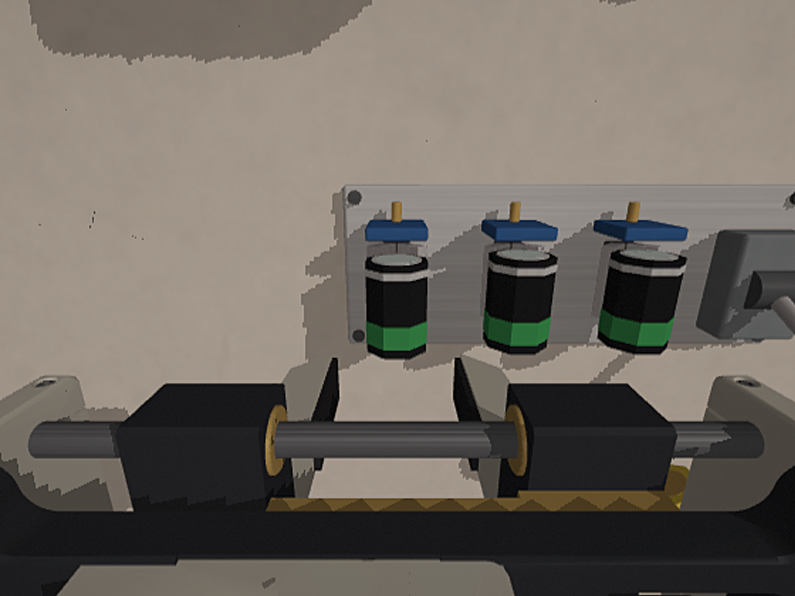

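Request:
arm_command(fingers=[-0.2,-0.2,-0.2,-0.2,-0.2,-0.2], travel=[[0.007,0,0.02],[0.007,0,0.05],[0.007,0,0.075],[0.007,0,0.09],[0.007,0,0.09],[0.007,0,0.09]], dr=[[0,0,0],[0,0,0],[0,0,0],[0,0,0],[0,0,0],[0,0,0]])

```text
time: 5.45
tool_pos: [0.536, 0.2949, 0.0394]
tool_rot: [3.141, 0.002, 0.109]
contact_force: [0.1, -0.9, 0.6]
opening: 0.055
grip_force: 0.0
```

Request:
arm_command(fingers=[-0.2,-0.2,0.5,0.5,0.5,0.5,0.5,0.5], travel=[[-0.002,-0.003,0.005],[-0.002,-0.003,0.005],[-0.002,-0.003,0.005],[-0.002,-0.003,0.005],[-0.002,-0.003,0.005],[-0.002,-0.003,0.005],[-0.002,-0.003,0.005],[-0.002,-0.003,0.005]], dr=[[0,0,0],[0,0,0],[0,0,0],[0,0,0],[0,0,0],[0,0,0],[0,0,0],[0,0,0]], squeeze=25)

```text
time: 6.12
tool_pos: [0.534, 0.2976, 0.0355]
tool_rot: [3.139, -0.0, 0.111]
contact_force: [-0.0, -7.0, 5.0]
opening: 0.0354
grip_force: 25.0
```

Request:
arm_command(fingers=[0.5,0.5,0.5,0.5,0.5,0.5], travel=[[0,0,-0.01],[0,0,-0.03],[0,0,-0.06],[0,0,-0.1],[0,0,-0.1],[0,0,-0.1]], dr=[[0,0,0],[0,0,0],[0,0,0],[0,0,0],[0,0,0],[0,0,0]])

```text
time: 6.62
tool_pos: [0.5349, 0.3002, 0.138]
tool_rot: [-3.14, -0.006, 0.111]
contact_force: [-0.0, -0.3, -3.0]
opening: 0.0357
grip_force: 25.0
```

```bash
python3 - <<'E'
from h import *
for x in(.43,.51,.59): to(x,-.275,.14,.0)
E
```

```text
travel [-0.1679  0.5601 -0.002 ] dist 0.585 drz 6.4
travel [-0.0884  0.5689 -0.002 ] dist 0.576 drz 6.4
travel [-0.0089  0.5778 -0.002 ] dist 0.578 drz 6.4
```

Request:
arm_command(fingers=[0.5,0.5,0.5,0.5,0.5,0.5,0.5,0.5], travel=[[-0.004,0.03,0],[-0.004,0.07,0],[-0.004,0.11,0],[-0.004,0.15,0],[-0.004,0.19,0],[-0.004,0.23,0],[-0.004,0.27,0],[-0.004,0.289,0]], dr=[[0,0,0],[0,0,0],[0,0,0],[0,0,0],[0,0,0],[0,0,0],[0,0,0],[0,0,0]])

```text
time: 7.28
tool_pos: [0.5608, 0.0075, 0.1335]
tool_rot: [3.141, 0.002, 0.108]
contact_force: [0.8, 0.9, -1.0]
opening: 0.0354
grip_force: 25.0
```

Request:
arm_command(fingers=[0.5,0.5,0.5,0.5,0.5,0.5,0.5,0.5], travel=[[-0.004,0.04,0],[-0.004,0.08,0],[-0.004,0.12,0],[-0.004,0.16,0],[-0.004,0.2,0],[-0.004,0.24,0],[-0.004,0.275,0],[-0.004,0.289,0]], dr=[[0,0,0],[0,0,0],[0,0,0],[0,0,0],[0,0,0],[0,0,0],[0,0,0],[0,0,0]])

```text
time: 7.95
tool_pos: [0.5885, -0.2806, 0.133]
tool_rot: [3.141, 0.002, 0.107]
contact_force: [0.4, -0.0, -1.0]
opening: 0.0355
grip_force: 25.0
```

Request:
arm_command(fingers=[0.5,0.5,0.5,0.5,0.5,0.5,0.5], travel=[[0,0,0.03],[0,0,0.06],[0,0,0.09],[0,0,0.11],[0,0,0.115],[0,0,0.115],[0,0,0.115]], dr=[[0,0,0],[0,0,0],[0,0,0],[0,0,0],[0,0,0],[0,0,0],[0,0,0]])

```text
time: 8.53
tool_pos: [0.5898, -0.2758, 0.0202]
tool_rot: [3.141, -0.0, 0.111]
contact_force: [-0.3, 0.2, -1.9]
opening: 0.0357
grip_force: 25.0
```

Request:
arm_command(fingers=[0.5,0.5,0.5,-0.3,-0.3,-0.3], travel=[[0,0,0.004],[0,0,0.007],[0,0,0.007],[0,0,0.007],[0,0,0.007],[0,0,0.007]], dr=[[0,0,0],[0,0,0],[0,0,0],[0,0,0],[0,0,0],[0,0,0]])

```text
time: 9.03
tool_pos: [0.5897, -0.2763, 0.0134]
tool_rot: [3.141, -0.001, 0.111]
contact_force: [0.6, 0.8, -0.9]
opening: 0.0514
grip_force: 0.0
```

Request:
arm_command(fingers=[-0.3,-0.3,-0.3,-0.3,-0.3,-0.3], travel=[[0,0,-0.01],[0,0,-0.04],[0,0,-0.08],[0,0,-0.12],[0,0,-0.12],[0,0,-0.12]], dr=[[0,0,0],[0,0,0],[0,0,0],[0,0,0],[0,0,0],[0,0,0]])

```text
time: 9.53
tool_pos: [0.591, -0.277, 0.137]
tool_rot: [3.137, -0.006, 0.111]
contact_force: [-0.2, 0.2, 0.2]
opening: 0.0594
grip_force: 0.0
```

Request:
arm_command(fingers=[-0.2,-0.2,-0.2,-0.2,-0.2,-0.2,-0.2,-0.2], travel=[[0.005,-0.252,0],[0.005,-0.252,0],[0.005,-0.252,0],[0.005,-0.252,0],[0.005,-0.252,0],[0.005,-0.252,0],[0.005,-0.252,0],[0.005,-0.252,0]], dr=[[0,0,0],[0,0,0],[0,0,0],[0,0,0],[0,0,0],[0,0,0],[0,0,0],[0,0,0]])

```text
time: 10.2
tool_pos: [0.5656, -0.0226, 0.132]
tool_rot: [-3.141, 0.002, 0.115]
contact_force: [0.0, -0.6, 0.0]
opening: 0.0552
grip_force: 0.0
```

Request:
arm_command(fingers=[-0.2,-0.2,-0.2,-0.2,-0.2,-0.2,-0.2,-0.2], travel=[[0.005,-0.252,0],[0.005,-0.252,0],[0.005,-0.252,0],[0.005,-0.252,0],[0.005,-0.252,0],[0.005,-0.252,0],[0.005,-0.252,0],[0.005,-0.252,0]], dr=[[0,0,0],[0,0,0],[0,0,0],[0,0,0],[0,0,0],[0,0,0],[0,0,0],[0,0,0]])

```text
time: 10.87
tool_pos: [0.5435, 0.2267, 0.1319]
tool_rot: [3.141, 0.001, 0.113]
contact_force: [-0.5, -0.6, -0.3]
opening: 0.0549
grip_force: 0.0
```

```bash
cat >> h.py <<'E'
EX=np.array([.9936,.1132]);EY=np.array([-.1132,.9936])
G=np.array([(.5453,.2992),(.5537,.2260),(.5619,.1534)])
def jig(c):
    W=cloud(c);ok=c["z_map"]>0
    for k,g in enumerate(G):
        d=W[...,:2]-g;a=d@EX;b=d@EY
        q=ok&(abs(b)<.03)&(abs(a)<.05)&(W[...,2]>.0605)&(W[...,2]<.0665)
        if q.sum()>30:
            x=np.percentile(a[q],[1,99]);y=np.percentile(b[q],[3,97]);m=g+EX*x.mean()+EY*y.mean();print(k,q.sum(),"x",x.round(4),"y",y.round(4),"centre",m.round(4))
E
python3 - <<'E'
from h import *
s=observe();print(s["time"],s["tool_pos"],s["tool_rot"],s["opening"])
jig(snap("wrist","w2.png"))
to(.5451,.2250,.035,.1134)
E
```

```text
10.8667 [0.54354284 0.22666602 0.13189194] [3.14099860e+00 9.20897507e-04 1.13323043e-01] 0.05487687832405889
1 1574 x [-0.0363  0.0188] y [-0.0099  0.0095] centre [0.545  0.2248]
2 1585 x [-0.0362  0.019 ] y [-0.0107  0.0091] centre [0.5534 0.1516]
travel [0.0013 0.0002 0.097 ] dist 0.097 drz -0.1
```

Request:
arm_command(fingers=[-0.2,-0.2,-0.2,-0.2,-0.2,-0.2,-0.2], travel=[[0.001,0.0,0.02],[0.001,0.0,0.05],[0.001,0.0,0.08],[0.001,0.0,0.096],[0.001,0.0,0.096],[0.001,0.0,0.096],[0.001,0.0,0.096]], dr=[[0,0,0],[0,0,0],[0,0,0],[0,0,0],[0,0,0],[0,0,0],[0,0,0]])

```text
time: 11.5
tool_pos: [0.546, 0.2248, 0.0379]
tool_rot: [-3.142, -0.002, 0.109]
contact_force: [-0.3, -0.1, -0.5]
opening: 0.0547
grip_force: 0.0
```

Request:
arm_command(fingers=[0.5,0.5,0.5,0.5,0.5,0.5], travel=[[0,0,0],[0,0,0],[0,0,0],[0,0,0],[0,0,0],[0,0,0]], dr=[[0,0,0],[0,0,0],[0,0,0],[0,0,0],[0,0,0],[0,0,0]], squeeze=25)

```text
time: 12.0
tool_pos: [0.5454, 0.2244, 0.0379]
tool_rot: [3.139, -0.002, 0.111]
contact_force: [0.8, -8.7, 5.3]
opening: 0.0363
grip_force: 25.0
```

Request:
arm_command(fingers=[0.5,0.5,0.5,0.5,0.5], travel=[[0,0,-0.01],[0,0,-0.03],[0,0,-0.06],[0,0,-0.1],[0,0,-0.1]], dr=[[0,0,0],[0,0,0],[0,0,0],[0,0,0],[0,0,0]])

```text
time: 12.42
tool_pos: [0.5484, 0.2276, 0.145]
tool_rot: [-3.139, -0.014, 0.111]
contact_force: [3.1, 1.6, -0.4]
opening: 0.0356
grip_force: 25.0
```

Request:
arm_command(fingers=[0.5,0.5,0.5,0.5,0.5,0.5,0.5,0.5], travel=[[-0.005,0.03,0],[-0.012,0.07,0],[-0.02,0.11,0],[-0.027,0.15,0],[-0.034,0.19,0],[-0.042,0.23,0],[-0.045,0.247,0],[-0.045,0.247,0]], dr=[[0,0,0],[0,0,0],[0,0,0],[0,0,0],[0,0,0],[0,0,0],[0,0,0],[0,0,0]])

```text
time: 13.08
tool_pos: [0.5272, -0.028, 0.1374]
tool_rot: [3.14, -0.001, 0.106]
contact_force: [0.6, -0.0, -1.3]
opening: 0.036
grip_force: 25.0
```

Request:
arm_command(fingers=[0.5,0.5,0.5,0.5,0.5,0.5,0.5,0.5], travel=[[-0.005,0.03,0],[-0.012,0.07,0],[-0.02,0.11,0],[-0.027,0.15,0],[-0.034,0.19,0],[-0.042,0.23,0],[-0.045,0.247,0],[-0.045,0.247,0]], dr=[[0,0,0],[0,0,0],[0,0,0],[0,0,0],[0,0,0],[0,0,0],[0,0,0],[0,0,0]])

```text
time: 13.75
tool_pos: [0.5098, -0.2782, 0.137]
tool_rot: [3.14, -0.001, 0.107]
contact_force: [-0.9, 0.5, -1.3]
opening: 0.0356
grip_force: 25.0
```

Request:
arm_command(fingers=[0.5,0.5,0.5,0.5,0.5,0.5,0.5], travel=[[0,0,0.03],[0,0,0.06],[0,0,0.09],[0,0,0.11],[0,0,0.114],[0,0,0.114],[0,0,0.114]], dr=[[0,0,0],[0,0,0],[0,0,0],[0,0,0],[0,0,0],[0,0,0],[0,0,0]])

```text
time: 14.33
tool_pos: [0.5108, -0.2743, 0.0239]
tool_rot: [3.141, -0.001, 0.112]
contact_force: [0.1, -0.8, -1.1]
opening: 0.0358
grip_force: 25.0
```

Request:
arm_command(fingers=[0.5,0.5,0.5,-0.3,-0.3,-0.3], travel=[[0,0,0.004],[0,0,0.008],[0,0,0.008],[0,0,0.008],[0,0,0.008],[0,0,0.008]], dr=[[0,0,0],[0,0,0],[0,0,0],[0,0,0],[0,0,0],[0,0,0]])

```text
time: 14.83
tool_pos: [0.51, -0.2751, 0.0152]
tool_rot: [3.141, -0.001, 0.111]
contact_force: [-0.3, 0.4, 0.1]
opening: 0.0513
grip_force: 0.0
```

Request:
arm_command(fingers=[-0.3,-0.3,-0.3,-0.3,-0.3,-0.3], travel=[[0,0,-0.01],[0,0,-0.04],[0,0,-0.08],[0,0,-0.12],[0,0,-0.15],[0,0,-0.15]], dr=[[0,0,0],[0,0,0],[0,0,0],[0,0,0],[0,0,0],[0,0,0]])

```text
time: 15.33
tool_pos: [0.5127, -0.2769, 0.173]
tool_rot: [3.132, -0.01, 0.111]
contact_force: [1.4, -0.8, 0.1]
opening: 0.0596
grip_force: 0.0
```

Request:
arm_command(fingers=[-0.2,-0.2,-0.2,-0.2,-0.2,-0.2,-0.2,-0.2], travel=[[0.047,-0.21,0],[0.047,-0.21,0],[0.047,-0.21,0],[0.047,-0.21,0],[0.047,-0.21,0],[0.047,-0.21,0],[0.047,-0.21,0],[0.047,-0.21,0]], dr=[[0,0,0],[0,0,0],[0,0,0],[0,0,0],[0,0,0],[0,0,0],[0,0,0],[0,0,0]])

```text
time: 16.0
tool_pos: [0.5333, -0.061, 0.165]
tool_rot: [3.141, -0.0, 0.112]
contact_force: [-0.3, -0.4, -0.4]
opening: 0.0551
grip_force: 0.0
```

Request:
arm_command(fingers=[-0.2,-0.2,-0.2,-0.2,-0.2,-0.2,-0.2,-0.2], travel=[[0.047,-0.21,0],[0.047,-0.21,0],[0.047,-0.21,0],[0.047,-0.21,0],[0.047,-0.21,0],[0.047,-0.21,0],[0.047,-0.21,0],[0.047,-0.21,0]], dr=[[0,0,0],[0,0,0],[0,0,0],[0,0,0],[0,0,0],[0,0,0],[0,0,0],[0,0,0]])

```text
time: 16.67
tool_pos: [0.5571, 0.1513, 0.1644]
tool_rot: [3.141, 0.001, 0.11]
contact_force: [-0.3, -0.5, 0.6]
opening: 0.0552
grip_force: 0.0
```

```bash
python3 - <<'E'
from h import *
s=observe();print(s["time"],s["tool_pos"],s["tool_rot"],s["opening"])
c=snap("wrist","w3.png");jig(c)
W=cloud(c);b=c["color"].astype(int);q=(b[...,2]>2.5*b[...,1])&(b[...,2]>60)&(W[...,2]>.07);print(q.sum(),W[q].min(0) if q.sum() else 0,W[q].max(0) if q.sum() else 0)
to(.558,.1525,.036,.1134)
c=snap("top","t3.png",crop=(120,170,320,150),s=2.5)
E
```

```text
16.6667 [0.55705429 0.15130537 0.16442154] [3.14064027e+00 5.25907198e-04 1.10046901e-01] 0.05520894618159234
2 1247 x [-0.0367  0.0189] y [-0.011   0.0089] centre [0.5532 0.1514]
421 [0.52928373 0.04927585 0.09247613] [0.64106392 0.16104249 0.32222453]
travel [ 0.0012 -0.0016  0.1285] dist 0.129 drz -0.3
```

View pics/t3.png

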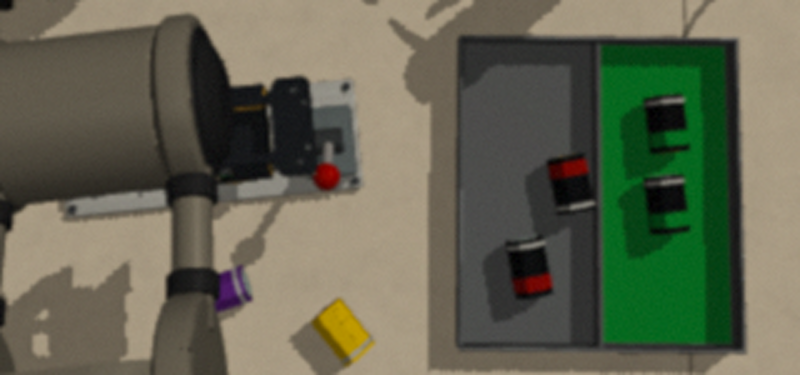

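Request:
arm_command(fingers=[-0.2,-0.2,-0.2,-0.2,-0.2,-0.2,-0.2,-0.2], travel=[[0.001,-0.001,0.02],[0.001,-0.001,0.04],[0.001,-0.001,0.06],[0.001,-0.001,0.08],[0.001,-0.001,0.1],[0.001,-0.001,0.115],[0.001,-0.001,0.125],[0.001,-0.001,0.125]], dr=[[0,-6,0],[0,-12,0],[0,-12,0],[0,-12,0],[0,-12,0],[0,-12,0],[0,-12,0],[0,-12,0]])

```text
time: 17.43
tool_pos: [0.5566, 0.1521, 0.0377]
tool_rot: [3.141, 0.213, 0.108]
contact_force: [0.1, -1.0, -0.1]
opening: 0.0552
grip_force: 0.0
```

Request:
arm_command(fingers=[-0.2,-0.2], travel=[[0,0,0],[0,0,0]], dr=[[0,0,0],[0,0,0]])

```text
time: 17.6
tool_pos: [0.5585, 0.1535, 0.0408]
tool_rot: [3.142, 0.208, 0.11]
contact_force: [0.0, 0.4, 0.9]
opening: 0.0549
grip_force: 0.0
```

Request:
arm_command(fingers=[-0.2,-0.2,0.5,0.5,0.5,0.5,0.5,0.5], travel=[[0,0.001,0.004],[0,0.001,0.004],[0,0.001,0.004],[0,0.001,0.004],[0,0.001,0.004],[0,0.001,0.004],[0,0.001,0.004],[0,0.001,0.004]], dr=[[0,0,0],[0,0,0],[0,0,0],[0,0,0],[0,0,0],[0,0,0],[0,0,0],[0,0,0]], squeeze=30)

```text
time: 18.27
tool_pos: [0.5573, 0.1513, 0.0363]
tool_rot: [3.139, 0.209, 0.111]
contact_force: [0.4, -6.7, 2.8]
opening: 0.0355
grip_force: 30.0
```

Request:
arm_command(fingers=[0.5,0.5,0.5,0.5,0.5,0.5], travel=[[0.002,0,-0.01],[0.006,0,-0.03],[0.014,0,-0.065],[0.021,0,-0.1],[0.024,0,-0.115],[0.024,0,-0.115]], dr=[[0,0,0],[0,0,0],[0,0,0],[0,0,0],[0,0,0],[0,0,0]])

```text
time: 18.77
tool_pos: [0.6071, 0.1586, 0.1472]
tool_rot: [-3.141, 0.201, 0.111]
contact_force: [0.4, -0.9, -1.7]
opening: 0.0359
grip_force: 30.0
```

Request:
arm_command(fingers=[0.5,0.5,0.5,0.5], travel=[[0,0,0],[0,0,0],[0,0,0],[0,0,0]], dr=[[0,6,0],[0,12,0],[0,12,0],[0,12,0]])

```text
time: 19.1
tool_pos: [0.6017, 0.1582, 0.1425]
tool_rot: [3.141, 0.006, 0.111]
contact_force: [0.3, 0.3, -0.8]
opening: 0.0356
grip_force: 30.0
```

Request:
arm_command(fingers=[0.5,0.5,0.5,0.5,0.5,0.5,0.5,0.5], travel=[[-0.012,0.024,0],[-0.028,0.054,0],[-0.046,0.088,0],[-0.064,0.122,0],[-0.082,0.156,0],[-0.099,0.19,0],[-0.108,0.206,0],[-0.108,0.206,0]], dr=[[0,0,0],[0,0,0],[0,0,0],[0,0,0],[0,0,0],[0,0,0],[0,0,0],[0,0,0]])

```text
time: 19.77
tool_pos: [0.5193, -0.0623, 0.1433]
tool_rot: [3.141, 0.003, 0.106]
contact_force: [-0.6, -0.6, -1.6]
opening: 0.0355
grip_force: 30.0
```

Request:
arm_command(fingers=[0.5,0.5,0.5,0.5,0.5,0.5,0.5,0.5], travel=[[-0.012,0.024,0],[-0.028,0.054,0],[-0.046,0.088,0],[-0.064,0.122,0],[-0.082,0.156,0],[-0.099,0.19,0],[-0.108,0.206,0],[-0.108,0.206,0]], dr=[[0,0,0],[0,0,0],[0,0,0],[0,0,0],[0,0,0],[0,0,0],[0,0,0],[0,0,0]])

```text
time: 20.43
tool_pos: [0.4349, -0.279, 0.1433]
tool_rot: [3.141, 0.001, 0.107]
contact_force: [1.0, -0.1, -2.1]
opening: 0.0357
grip_force: 30.0
```

```bash
python3 - <<'E'
from h import *
s=observe();print(s["time"],s["tool_pos"],s["tool_rot"],s["opening"])
to(.437,-.275,.022,.111)
c=snap("scene","s4.png",s=1.42)
E
```

```text
20.4333 [ 0.43485882 -0.27903722  0.14329744] [3.14144703e+00 9.44008825e-04 1.06762357e-01] 0.03567989560196967
travel [ 0.0026 -0.0038  0.1213] dist 0.121 drz -0.2
```

View pics/s4.png

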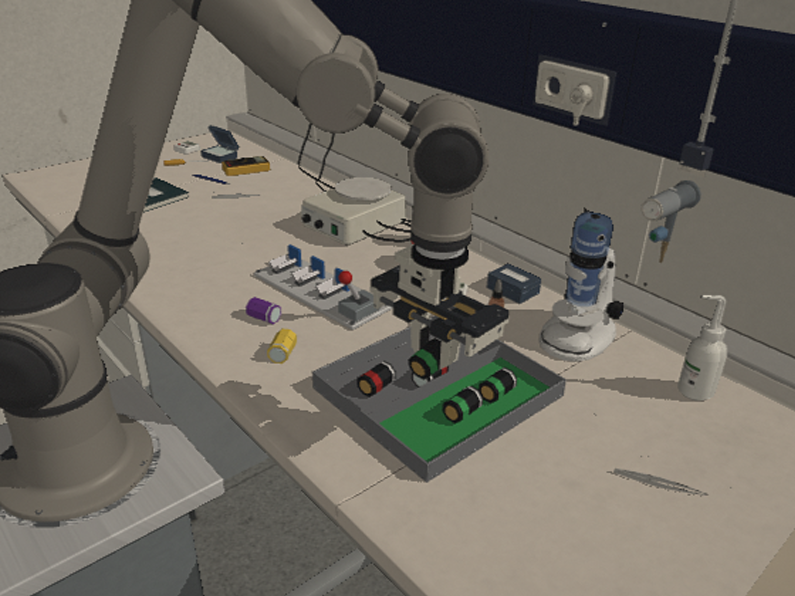

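Request:
arm_command(fingers=[0.5,0.5,0.5,0.5,0.5,0.5,0.5], travel=[[0.002,-0.001,0.03],[0.002,-0.001,0.06],[0.002,-0.001,0.09],[0.002,-0.001,0.115],[0.002,-0.001,0.12],[0.002,-0.001,0.12],[0.002,-0.001,0.12]], dr=[[0,0,0],[0,0,0],[0,0,0],[0,0,0],[0,0,0],[0,0,0],[0,0,0]])

```text
time: 21.07
tool_pos: [0.438, -0.2737, 0.024]
tool_rot: [3.141, -0.0, 0.112]
contact_force: [-0.1, -0.8, -0.4]
opening: 0.0358
grip_force: 30.0
```

Request:
arm_command(fingers=[0.5,0.5,0.5,-0.3,-0.3,-0.3], travel=[[0,0,0.005],[0,0,0.009],[0,0,0.009],[0,0,0.009],[0,0,0.009],[0,0,0.009]], dr=[[0,0,0],[0,0,0],[0,0,0],[0,0,0],[0,0,0],[0,0,0]])

```text
time: 21.57
tool_pos: [0.4368, -0.2741, 0.0148]
tool_rot: [3.141, -0.0, 0.111]
contact_force: [0.7, 0.3, -0.4]
opening: 0.051
grip_force: 0.0
```

Request:
arm_command(fingers=[-0.3,-0.3,-0.3,-0.3,-0.3,-0.3,-0.3,-0.3], travel=[[0,0,-0.01],[0,0,-0.04],[0,0,-0.08],[0,-0.02,-0.12],[0,-0.06,-0.15],[0,-0.1,-0.18],[0,-0.12,-0.18],[0,-0.12,-0.18]], dr=[[0,0,0],[0,0,0],[0,0,0],[0,0,0],[0,0,0],[0,0,0],[0,0,0],[0,0,0]])

```text
time: 22.23
tool_pos: [0.4232, -0.1504, 0.1979]
tool_rot: [3.141, -0.004, 0.114]
contact_force: [0.5, -0.5, -0.9]
opening: 0.0595
grip_force: 0.0
```

```bash
python3 - <<'E'
from h import *
s=observe();print(s["time"],s["tool_pos"],s["tool_rot"],s["opening"])
c=snap("wrist","w5.png",s=1.42)
E
```

```text
22.2333 [ 0.4232374  -0.15044621  0.19790863] [ 3.14062013 -0.00389942  0.11367725] 0.05952385842488747
```

View pics/w5.png

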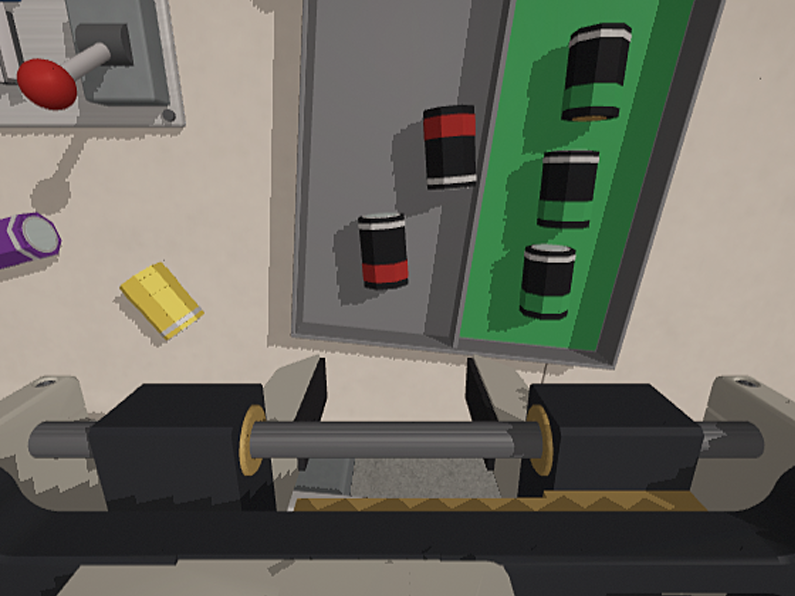

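```bash
cat >> h.py <<'E'
def tray(c,z0=.0365,ymin=-.2):
    W=cloud(c);ok=c["z_map"]>0
    q=(ok&(W[...,2]>z0)&(W[...,2]<.0445)&(W[...,0]>.375)&(W[...,0]<.665)&(W[...,1]<-.07)&(W[...,1]>ymin)).astype(np.uint8)
    n,L,st,_=cv2.connectedComponentsWithStats(q)
    for i in range(1,n):
        if st[i,4]<150: continue
        p=W[L==i][:,:2].astype(np.float32);(m,sz,an)=cv2.minAreaRect(p)
        a=np.radians(an if sz[0]>sz[1] else an+90);a=(a+np.pi/2)%np.pi-np.pi/2
        print(st[i],"centre",np.round(m,4),"size",np.round(sz,4),"axis yaw",round(a,3),"zmed",np.median(W[L==i][:,2]).round(4))
E
python3 - <<'E'
from h import *
tray(load("w5.png"),ymin=-.3)
E
```

```text
[ 410   16   32   66 1465] centre [ 0.589 -0.275] size [0.0564 0.0245] axis yaw 0.104 zmed 0.0397
[ 305   74   26   60 1245] centre [ 0.5277 -0.1788] size [0.0565 0.0241] axis yaw 0.222 zmed 0.0397
[ 390  106   29   56 1145] centre [ 0.509  -0.2738] size [0.0561 0.0248] axis yaw 0.119 zmed 0.0396
[ 257  153   25   52 1007] centre [ 0.4456 -0.1373] size [0.0567 0.0238] axis yaw 0.177 zmed 0.0397
[376 176  26  50 921] centre [ 0.4354 -0.2746] size [0.0568 0.024 ] axis yaw 0.1 zmed 0.0396
```

Request:
arm_command(fingers=[-0.2,-0.2,-0.2,-0.2,-0.2,-0.2,-0.2,-0.2], travel=[[0.024,-0.01,0.03],[0.024,-0.01,0.07],[0.024,-0.01,0.1],[0.024,-0.01,0.13],[0.024,-0.01,0.155],[0.024,-0.01,0.17],[0.024,-0.01,0.17],[0.024,-0.01,0.17]], dr=[[0,0,-3.6],[0,0,-3.6],[0,0,-3.6],[0,0,-3.6],[0,0,-3.6],[0,0,-3.6],[0,0,-3.6],[0,0,-3.6]])

```text
time: 22.95
tool_pos: [0.4458, -0.1426, 0.0237]
tool_rot: [-3.14, 0.002, 0.173]
contact_force: [0.4, 0.1, 0.1]
opening: 0.055
grip_force: 0.0
```

Request:
arm_command(fingers=[-0.2,-0.2,-0.2,0.5,0.5,0.5,0.5,0.5], travel=[[0,-0.005,0],[0,-0.005,0.01],[0,-0.005,0.011],[0,-0.005,0.011],[0,-0.005,0.011],[0,-0.005,0.011],[0,-0.005,0.011],[0,-0.005,0.011]], dr=[[0,0,0],[0,0,0],[0,0,0],[0,0,0],[0,0,0],[0,0,0],[0,0,0],[0,0,0]], squeeze=25)

```text
time: 23.62
tool_pos: [0.4459, -0.1374, 0.014]
tool_rot: [3.141, -0.001, 0.174]
contact_force: [-0.8, 0.5, 6.1]
opening: 0.0359
grip_force: 25.0
```

Request:
arm_command(fingers=[0.5,0.5,0.5,0.5,0.5,0.5,0.5], travel=[[0,0,-0.01],[0,0,-0.03],[0,0,-0.07],[0,0,-0.11],[0,0,-0.14],[0,0,-0.14],[0,0,-0.14]], dr=[[0,0,0],[0,0,0],[0,0,0],[0,0,3.6],[0,0,3.6],[0,0,3.6],[0,0,3.6]])

```text
time: 24.2
tool_pos: [0.4461, -0.1375, 0.1547]
tool_rot: [3.139, -0.003, 0.111]
contact_force: [-0.8, 0.4, -1.9]
opening: 0.0359
grip_force: 25.0
```

```bash
python3 - <<'E'
from h import *
g=G[0]-.012*EX
print(g);to(*g,.15,.1134)
E
```

```text
[0.5333768 0.2978416]
travel [ 0.1349 -0.423   0.0047] dist 0.444 drz -0.1
```

Request:
arm_command(fingers=[0.5,0.5,0.5,0.5,0.5,0.5,0.5,0.5], travel=[[0.01,-0.03,0],[0.022,-0.07,0],[0.035,-0.11,0],[0.047,-0.15,0],[0.06,-0.19,0],[0.067,-0.212,0],[0.067,-0.212,0],[0.067,-0.212,0]], dr=[[0,0,0],[0,0,0],[0,0,0],[0,0,0],[0,0,0],[0,0,0],[0,0,0],[0,0,0]])

```text
time: 24.87
tool_pos: [0.4873, 0.0821, 0.1513]
tool_rot: [-3.142, 0.004, 0.114]
contact_force: [-0.3, -0.4, -0.9]
opening: 0.0357
grip_force: 25.0
```

Request:
arm_command(fingers=[0.5,0.5,0.5,0.5,0.5,0.5,0.5,0.5], travel=[[0.01,-0.03,0],[0.022,-0.07,0],[0.035,-0.11,0],[0.047,-0.15,0],[0.06,-0.19,0],[0.067,-0.212,0],[0.067,-0.212,0],[0.067,-0.212,0]], dr=[[0,0,0],[0,0,0],[0,0,0],[0,0,0],[0,0,0],[0,0,0],[0,0,0],[0,0,0]])

```text
time: 25.53
tool_pos: [0.5312, 0.2984, 0.1514]
tool_rot: [3.14, 0.003, 0.112]
contact_force: [-0.3, -0.8, -1.7]
opening: 0.0355
grip_force: 25.0
```

```bash
python3 - <<'E'
from h import *
g=G[0]-.012*EX
to(*g,.06,.1134)
c=snap("wrist","w6.png")
W=cloud(c);s=observe();p=s["tool_pos"];d=W[...,:2]-p[:2];a=d@EX;b=d@EY
q=(c["z_map"]>0)&(abs(b)<.016)&(a>-.02)&(a<.05)&(abs(W[...,2]-p[2]-.026)<.004);print(p,q.sum(),np.percentile(a[q],[1,50,99]),np.percentile(b[q],[2,50,98]),np.median(W[q][:,2]))
for k,g in enumerate(G):
    d=W[...,:2]-g;a=d@EX;b=d@EY
    q=(c["z_map"]>0)&(abs(b)<.03)&(abs(a-.032)<.012)&(abs(W[...,2]-.05)<.001)
    if q.sum():print("stop",k,q.sum(),np.percentile(a[q],[2,50,98]),np.percentile(b[q],[2,50,98]))
E
```

```text
travel [0.0021 0.0008 0.0914] dist 0.091 drz -0.1
[0.5312492  0.29743561 0.15173089] 2436 [-0.00529069  0.01339252  0.02811534] [-0.00912749  0.00141414  0.0118942 ] 0.1768927585864154
stop 0 285 [0.02783601 0.03154249 0.03508871] [-0.01623448  0.00070737  0.01676417]
stop 1 258 [0.02856425 0.03149239 0.03493116] [-0.01649167  0.00042932  0.01715134]
stop 2 259 [0.0285012  0.03144338 0.03560971] [-1.71610815e-02  7.09142840e-05  1.62507463e-02]
```

Request:
arm_command(fingers=[0.5,0.5,0.5,0.5,0.5,0.5,0.5], travel=[[0.001,0.001,0.03],[0.001,0.001,0.06],[0.001,0.001,0.085],[0.001,0.001,0.1],[0.001,0.001,0.103],[0.001,0.001,0.103],[0.001,0.001,0.103]], dr=[[0,0,0],[0,0,0],[0,0,0],[0,0,0],[0,0,0],[0,0,0],[0,0,0]])

```text
time: 26.17
tool_pos: [0.5336, 0.2971, 0.0512]
tool_rot: [-3.142, -0.001, 0.109]
contact_force: [0.1, 0.1, -0.4]
opening: 0.0357
grip_force: 25.0
```

Request:
arm_command(fingers=[0.5,0.5,0.5,0.5], travel=[[0,0,0.004],[0,0,0.008],[0,0,0.012],[0,0,0.012]], dr=[[0,0,0],[0,0,0],[0,0,0],[0,0,0]])

```text
time: 26.5
tool_pos: [0.533, 0.298, 0.0382]
tool_rot: [3.141, -0.0, 0.111]
contact_force: [1.0, -0.4, -0.7]
opening: 0.0356
grip_force: 25.0
```

Request:
arm_command(fingers=[0.5,0.5,0.5], travel=[[0,0,0.002],[0,0,0.002],[0,0,0.002]], dr=[[0,0,0],[0,0,0],[0,0,0]])

```text
time: 26.75
tool_pos: [0.5332, 0.2976, 0.0376]
tool_rot: [3.141, -0.001, 0.111]
contact_force: [-2.9, -5.1, 8.2]
opening: 0.0355
grip_force: 25.0
```

Request:
arm_command(fingers=[0.5,0.5,0.5,0.5,0.5,0.5], travel=[[0.002,0.001,0],[0.004,0.001,0],[0.006,0.001,0],[0.008,0.001,0],[0.009,0.001,0],[0.009,0.001,0]], dr=[[0,0,0],[0,0,0],[0,0,0],[0,0,0],[0,0,0],[0,0,0]])

```text
time: 27.25
tool_pos: [0.5399, 0.2982, 0.0374]
tool_rot: [3.141, 0.004, 0.111]
contact_force: [-9.1, -2.9, 12.7]
opening: 0.0353
grip_force: 25.0
```

Request:
arm_command(fingers=[0.5,0.5,0.5], travel=[[0.001,0,0],[0.002,0,0],[0.002,0,0]], dr=[[0,0,0],[0,0,0],[0,0,0]])

```text
time: 27.5
tool_pos: [0.5419, 0.2984, 0.0375]
tool_rot: [3.141, 0.004, 0.111]
contact_force: [-9.1, -2.6, 12.4]
opening: 0.0356
grip_force: 25.0
```

Request:
arm_command(fingers=[0.5,0.5,0.5], travel=[[0.001,0,0],[0.002,0,0],[0.002,0,0]], dr=[[0,0,0],[0,0,0],[0,0,0]])

```text
time: 27.75
tool_pos: [0.5439, 0.2986, 0.0374]
tool_rot: [3.141, 0.004, 0.111]
contact_force: [-8.5, -2.6, 12.6]
opening: 0.036
grip_force: 25.0
```

Request:
arm_command(fingers=[-0.2,-0.2,-0.2,-0.2,-0.2,-0.2,-0.2,-0.2], travel=[[0,0,0],[0,0,0],[0,0,0],[0,0,-0.01],[0,0,-0.03],[0,0,-0.055],[0,0,-0.06],[0,0,-0.06]], dr=[[0,0,0],[0,0,0],[0,0,0],[0,0,0],[0,0,0],[0,0,0],[0,0,0],[0,0,0]])

```text
time: 28.42
tool_pos: [0.5473, 0.2992, 0.0989]
tool_rot: [-3.14, -0.005, 0.111]
contact_force: [1.1, -0.4, 0.0]
opening: 0.0548
grip_force: 0.0
```

Request:
arm_command(fingers=[1,1,1,1,1,1,1,1], travel=[[-0.03,0,0],[-0.058,0,0],[-0.058,0,0],[-0.058,0,0],[-0.058,0,0.02],[-0.058,0,0.05],[-0.058,0,0.064],[-0.058,0,0.064]], dr=[[0,0,0],[0,0,0],[0,0,0],[0,0,0],[0,0,0],[0,0,0],[0,0,0],[0,0,0]])

```text
time: 29.08
tool_pos: [0.4869, 0.2912, 0.0285]
tool_rot: [3.14, 0.006, 0.11]
contact_force: [-0.8, -0.2, 0.2]
opening: 0.0059
grip_force: 0.0
```

```bash
python3 - <<'E'
from h import *
s=observe();print(s["tool_pos"],s["opening"],s["contact_force"])
jig(snap("wrist","w7.png"))
to(*(G[0]-.0375*EX),.03,.1134)
E
```

```text
[0.48685251 0.29124226 0.02846192] 0.005937916186316423 [-0.80452744 -0.16267964  0.22454526]
0 6192 x [-0.0484  0.0255] y [-0.0098  0.0098] centre [0.5339 0.2979]
travel [ 0.0204 -0.001   0.0004] dist 0.02 drz -0.2
```

Request:
arm_command(fingers=[1,1,1,1,1,1,1,1], travel=[[0.004,0,0],[0.008,0,0],[0.011,0,0],[0.014,0,0],[0.016,0,0],[0.018,0,0],[0.019,0,0],[0.02,0,0]], dr=[[0,0,0],[0,0,0],[0,0,0],[0,0,0],[0,0,0],[0,0,0],[0,0,0],[0,0,0]])

```text
time: 29.8
tool_pos: [0.5057, 0.2941, 0.0323]
tool_rot: [3.141, 0.005, 0.111]
contact_force: [-11.6, -0.9, 8.5]
opening: 0.0
grip_force: 5.9
```

Request:
arm_command(fingers=[1,1,1], travel=[[0.001,0,0],[0.002,0,0],[0.002,0,0]], dr=[[0,0,0],[0,0,0],[0,0,0]])

```text
time: 30.05
tool_pos: [0.5056, 0.2941, 0.0322]
tool_rot: [3.14, 0.009, 0.111]
contact_force: [-16.4, -1.9, 12.5]
opening: 0.0005
grip_force: 7.9
```

Request:
arm_command(fingers=[1,1,1,1,1,1,1,1], travel=[[-0.01,0,0],[-0.025,0,0],[-0.03,0,-0.02],[-0.03,0,-0.05],[-0.03,0,-0.08],[-0.03,0,-0.09],[-0.03,0,-0.09],[-0.03,0,-0.09]], dr=[[0,0,0],[0,0,0],[0,0,0],[0,0,0],[0,0,0],[0,0,0],[0,0,0],[0,0,0]])

```text
time: 30.72
tool_pos: [0.4802, 0.2913, 0.1221]
tool_rot: [-3.142, -0.001, 0.111]
contact_force: [0.2, -0.3, -0.0]
opening: 0.0002
grip_force: 0.0
```

```bash
python3 - <<'E'
from h import *
s=observe();print(s["tool_pos"])
c=snap("wrist","w8.png",crop=(170,60,220,160),s=3.5);jig(c)
E
```

```text
[0.48023144 0.29130054 0.12212151]
0 2222 x [-0.0279  0.0273] y [-0.0097  0.0101] centre [0.545  0.2994]
```

View pics/w8.png

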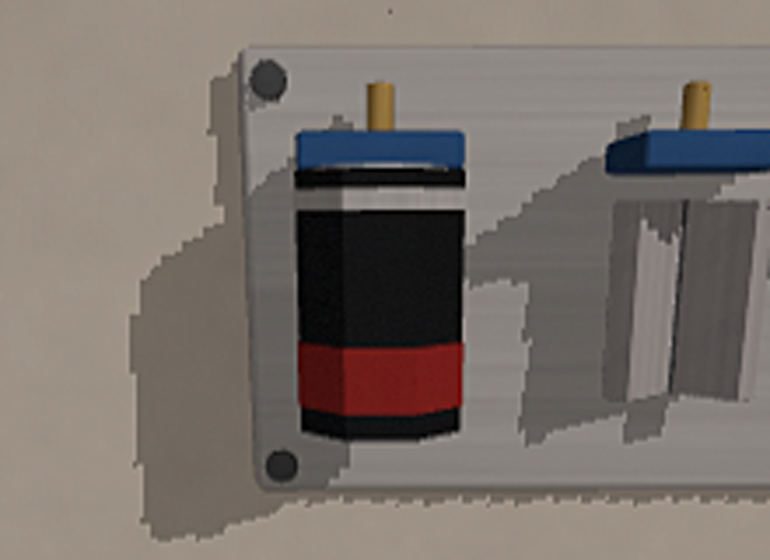

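Request:
arm_command(fingers=[-0.52,-0.52,-0.52,-0.52,-0.52,-0.52,-0.52,-0.52], travel=[[-0.003,0.03,-0.03],[-0.003,0.06,-0.05],[-0.003,0.1,-0.05],[-0.003,0.135,-0.05],[-0.003,0.17,-0.05],[-0.003,0.2,-0.05],[-0.003,0.233,-0.05],[-0.003,0.233,-0.05]], dr=[[0,0,-6],[0,0,-12],[0,0,-19],[0,0,-26],[0,0,-33],[0,0,-40],[0,0,-47],[0,0,-48]])

```text
time: 31.43
tool_pos: [0.5027, 0.0547, 0.1703]
tool_rot: [-3.14, 0.003, 0.951]
contact_force: [0.3, -0.0, 1.1]
opening: 0.0494
grip_force: 0.0
```

```bash
python3 - <<'E'
from h import *
s=observe();print(s["tool_pos"],s["tool_rot"],s["opening"])
to(.526,-.173,.12,1.793)
E
```

```text
[0.50271884 0.05471666 0.17026068] [-3.13989998  0.00338803  0.95088825] 0.04940881477988765
travel [-0.1718  0.1512  0.0503] dist 0.234 drz -48.2
```

Request:
arm_command(fingers=[-0.52,-0.52,-0.52,-0.52,-0.52,-0.52,-0.52,-0.52], travel=[[-0.025,0.02,0],[-0.05,0.043,0],[-0.075,0.065,0.01],[-0.1,0.086,0.02],[-0.125,0.108,0.03],[-0.15,0.13,0.04],[-0.172,0.151,0.05],[-0.172,0.151,0.05]], dr=[[0,0,-6],[0,0,-12],[0,0,-19],[0,0,-26],[0,0,-33],[0,0,-40],[0,0,-47],[0,0,-48]])

```text
time: 32.1
tool_pos: [0.5241, -0.1728, 0.1182]
tool_rot: [-3.137, -0.002, 1.789]
contact_force: [-1.0, 0.8, 0.7]
opening: 0.0699
grip_force: 0.0
```

```bash
python3 - <<'E'
from h import *
s=observe();print(s["tool_pos"],s["tool_rot"],s["opening"])
to(.526,-.173,.015,1.793)
tray(read_camera("top"),ymin=-.3)
E
```

```text
[ 0.52409682 -0.17277364  0.11822471] [-3.13692726e+00 -1.65189482e-03  1.78877986e+00] 0.06992713095643097
travel [-0.0006  0.0018  0.1032] dist 0.103 drz -0.2
```

Request:
arm_command(fingers=[-0.52,-0.52,-0.52,-0.52,-0.52,-0.52,-0.52], travel=[[0,0.002,0.02],[0,0.002,0.05],[0,0.002,0.075],[0,0.002,0.09],[0,0.002,0.095],[0,0.002,0.095],[0,0.002,0.095]], dr=[[0,0,0],[0,0,0],[0,0,0],[0,0,0],[0,0,0],[0,0,0],[0,0,0]])

```text
time: 32.73
tool_pos: [0.5275, -0.1673, 0.0275]
tool_rot: [-3.141, -0.0, 1.786]
contact_force: [0.1, 0.1, 0.6]
opening: 0.0698
grip_force: 0.0
```

Request:
arm_command(fingers=[-0.52,-0.52,0.2,0.2,0.2,0.2,0.2,0.2], travel=[[-0.005,0,0.006],[-0.005,0,0.012],[-0.005,0,0.012],[-0.005,0,0.012],[-0.005,0,0.012],[-0.005,0,0.012],[-0.005,0,0.012],[-0.005,0,0.012]], dr=[[0,0,0],[0,0,0],[0,0,0],[0,0,0],[0,0,0],[0,0,0],[0,0,0],[0,0,0]], squeeze=12)

```text
time: 33.4
tool_pos: [0.5285, -0.1728, 0.0154]
tool_rot: [3.142, 0.0, 1.786]
contact_force: [-0.8, -0.8, 0.2]
opening: 0.0563
grip_force: 12.0
```

Request:
arm_command(fingers=[0.2,0.2,0.2,0.2,0.2,-0.52,-0.52,-0.52], travel=[[0.01,0,0],[0.02,0,0],[0.03,0,0],[0.04,0,0],[0.04,0,0],[0.04,0,0],[0.04,0,0],[0.04,0,0]], dr=[[0,0,0],[0,0,0],[0,0,0],[0,0,0],[0,0,0],[0,0,0],[0,0,0],[0,0,0]])

```text
time: 34.07
tool_pos: [0.5201, -0.1339, 0.0153]
tool_rot: [3.141, 0.0, 1.786]
contact_force: [-0.0, -0.8, -0.6]
opening: 0.0689
grip_force: 0.0
```

Request:
arm_command(fingers=[-0.52,-0.52,-0.52,-0.52,-0.52,-0.52,-0.52,-0.52], travel=[[0,0,-0.01],[0,0,-0.03],[0,0,-0.06],[0,0,-0.1],[0,0,-0.14],[0,0,-0.15],[0,0,-0.15],[0,0,-0.15]], dr=[[0,0,0],[0,0,0],[0,0,0],[0,0,-7],[0,0,-14],[0,0,-21],[0,0,-28],[0,0,-35]])

```text
time: 34.73
tool_pos: [0.5205, -0.1343, 0.1677]
tool_rot: [3.14, 0.004, 2.403]
contact_force: [-0.8, 0.5, -0.9]
opening: 0.0698
grip_force: 0.0
```

Request:
arm_command(fingers=[-0.2,-0.2,-0.2,-0.2,-0.2,-0.2,-0.2,-0.2], travel=[[0,0,0],[0,0,0],[0,0,0],[0,0,0],[0,0,0],[0,0,0],[0,0,0],[0,0,0]], dr=[[0,0,-7],[0,0,-14],[0,0,-21],[0,0,-28],[0,0,-35],[0,0,-42],[0,0,-49],[0,0,-55]])

```text
time: 35.4
tool_pos: [0.5199, -0.134, 0.1661]
tool_rot: [-3.141, 0.0, -2.921]
contact_force: [0.0, 0.7, -0.5]
opening: 0.0551
grip_force: 0.0
```

```bash
python3 - <<'E'
from h import *
s=observe();print(s["time"],s["tool_pos"],s["tool_rot"],s["opening"],s["qpos"][5])
tray(snap("wrist","w9.png",s=1.42))
to(.519,-.140,.02,3.364)
E
```

```text
35.4 [ 0.51986905 -0.13404334  0.16605392] [-3.14120208e+00  4.03819949e-04 -2.92061482e+00] 0.055136668833060086 -2.1868184058818048
[ 264  179   24   54 1132] centre [ 0.5214 -0.1365] size [0.0566 0.0235] axis yaw 0.206 zmed 0.0399
travel [ 0.0022 -0.0056  0.146 ] dist 0.146 drz 0.2
```

View pics/w9.png

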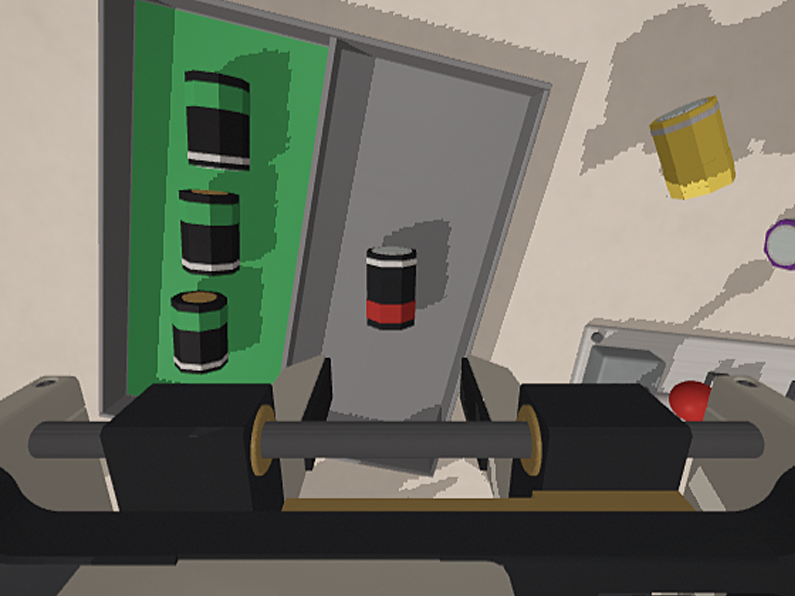

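Request:
arm_command(fingers=[-0.2,-0.2,-0.2,-0.2,-0.2,-0.2,-0.2,-0.2], travel=[[-0.001,-0.003,0.03],[-0.001,-0.003,0.06],[-0.001,-0.003,0.09],[-0.001,-0.003,0.115],[-0.001,-0.003,0.13],[-0.001,-0.003,0.138],[-0.001,-0.003,0.138],[-0.001,-0.003,0.138]], dr=[[0,0,0.8],[0,0,0.8],[0,0,0.8],[0,0,0.8],[0,0,0.8],[0,0,0.8],[0,0,0.8],[0,0,0.8]])

```text
time: 36.12
tool_pos: [0.5219, -0.1367, 0.0279]
tool_rot: [-3.141, 0.001, -2.941]
contact_force: [-0.5, 0.2, -1.1]
opening: 0.0549
grip_force: 0.0
```

Good; finish the grasp and lift.

Request:
arm_command(fingers=[-0.2,-0.2,-0.2,0.5,0.5,0.5,0.5,0.5], travel=[[0,0,0.006],[0,0,0.014],[0,0,0.014],[0,0,0.014],[0,0,0.014],[0,0,0.014],[0,0,0.014],[0,0,0.014]], dr=[[0,0,0],[0,0,0],[0,0,0],[0,0,0],[0,0,0],[0,0,0],[0,0,0],[0,0,0]], squeeze=25)

```text
time: 36.78
tool_pos: [0.5218, -0.1366, 0.0136]
tool_rot: [-3.141, 0.001, -2.94]
contact_force: [-0.6, 0.3, 0.5]
opening: 0.0358
grip_force: 25.0
```

Request:
arm_command(fingers=[0.5,0.5,0.5,0.5,0.5,0.5,0.5,0.5], travel=[[0,0,-0.01],[0,0,-0.03],[0,0,-0.07],[0,0,-0.11],[0,0,-0.145],[0,0,-0.145],[0,0,-0.145],[0,0,-0.145]], dr=[[0,0,0],[0,0,0],[0,0,5],[0,0,11],[0,0,18],[0,0,25],[0,0,32],[0,0,38]])

```text
time: 37.45
tool_pos: [0.5215, -0.1364, 0.1598]
tool_rot: [3.142, 0.002, 2.674]
contact_force: [0.1, 0.3, -2.5]
opening: 0.0357
grip_force: 25.0
```

Request:
arm_command(fingers=[0.5,0.5,0.5,0.5,0.5,0.5,0.5,0.5], travel=[[0,0,0],[0,0,0],[0,0,0],[0,0,0],[0,0,0],[0,0,0],[0,0,0],[0,0,0]], dr=[[0,0,6],[0,0,12],[0,0,18],[0,0,24],[0,0,31],[0,0,38],[0,0,44],[0,0,50]])

```text
time: 38.12
tool_pos: [0.5212, -0.1363, 0.1588]
tool_rot: [-3.141, -0.0, 1.802]
contact_force: [0.2, -0.8, -1.8]
opening: 0.036
grip_force: 25.0
```

Request:
arm_command(fingers=[0.5,0.5,0.5,0.5,0.5,0.5,0.5,0.5], travel=[[0,0,0],[0,0,0],[0,0,0],[0,0,0],[0,0,0],[0,0,0],[0,0,0],[0,0,0]], dr=[[0,0,6],[0,0,12],[0,0,18],[0,0,24],[0,0,31],[0,0,38],[0,0,44],[0,0,50]])

```text
time: 38.78
tool_pos: [0.5212, -0.1363, 0.1588]
tool_rot: [-3.141, 0.0, 0.929]
contact_force: [0.3, -0.3, -1.8]
opening: 0.0358
grip_force: 25.0
```

```bash
python3 - <<'E'
from h import *
s=observe();print(s["time"],s["tool_pos"],s["tool_rot"],s["opening"],s["qpos"][5])
to(*(G[1]-.012*EX),.155,.1134)
E
```

```text
38.7833 [ 0.52121555 -0.13628139  0.15882427] [-3.14141238e+00  1.35972896e-04  9.29259797e-01] 0.03583891039510043 0.24359608080417183
travel [ 0.3015 -0.1995  0.0038] dist 0.362 drz 46.7
```

Request:
arm_command(fingers=[0.5,0.5,0.5,0.5,0.5,0.5,0.5,0.5], travel=[[0.02,-0.013,0],[0.04,-0.027,0],[0.06,-0.04,0],[0.08,-0.053,0],[0.1,-0.067,0],[0.125,-0.083,0],[0.15,-0.1,0],[0.15,-0.1,0]], dr=[[0,0,6],[0,0,12],[0,0,18],[0,0,24],[0,0,31],[0,0,38],[0,0,44],[0,0,46.5]])

```text
time: 39.45
tool_pos: [0.5297, 0.0483, 0.1589]
tool_rot: [-3.14, -0.0, 0.121]
contact_force: [0.2, -0.7, -1.6]
opening: 0.0354
grip_force: 25.0
```

```bash
python3 - <<'E'
from h import *
s=observe();print(s["tool_pos"],s["tool_rot"],s["opening"])
to(*(G[1]-.012*EX),.155,.1134)
E
```

```text
[0.52965822 0.0482635  0.15886246] [-3.13967325e+00 -9.49023767e-05  1.20937690e-01] 0.03542117161086458
travel [ 0.0333 -0.1736  0.0039] dist 0.177 drz 0.4
```

Request:
arm_command(fingers=[0.5,0.5,0.5,0.5,0.5,0.5,0.5,0.5], travel=[[0.006,-0.03,0],[0.012,-0.065,0],[0.018,-0.1,0],[0.026,-0.135,0],[0.033,-0.165,0],[0.033,-0.173,0],[0.033,-0.173,0],[0.033,-0.173,0]], dr=[[0,0,0.4],[0,0,0.4],[0,0,0.4],[0,0,0.4],[0,0,0.4],[0,0,0.4],[0,0,0.4],[0,0,0.4]])

```text
time: 40.12
tool_pos: [0.5413, 0.219, 0.1583]
tool_rot: [3.141, 0.001, 0.117]
contact_force: [-0.4, -0.1, -2.0]
opening: 0.0357
grip_force: 25.0
```

Request:
arm_command(fingers=[0.5,0.5,0.5,0.5,0.5,0.5,0.5], travel=[[0,0,0.03],[0,0,0.06],[0,0,0.085],[0,0,0.1],[0,0,0.107],[0,0,0.107],[0,0,0.107]], dr=[[0,0,0],[0,0,0],[0,0,0],[0,0,0],[0,0,0],[0,0,0],[0,0,0]])

```text
time: 40.7
tool_pos: [0.5423, 0.2184, 0.052]
tool_rot: [3.141, -0.001, 0.115]
contact_force: [0.1, 0.8, -0.6]
opening: 0.0358
grip_force: 25.0
```

```bash
python3 - <<'E'
from h import *
s=observe();print(s["tool_pos"],s["tool_rot"],s["opening"])
to(*(G[1]-.010*EX),.038,.1134)
E
```

```text
[0.54234809 0.21843499 0.05199089] [ 3.14144599e+00 -6.31511226e-04  1.14602108e-01] 0.03577725447647987
travel [ 0.0021 -0.0062  0.014 ] dist 0.015 drz 0.1
```

Request:
arm_command(fingers=[0.5,0.5,0.5,0.5,0.5,0.5], travel=[[0.001,-0.006,0],[0.001,-0.006,0],[0.001,-0.006,0.005],[0.001,-0.006,0.01],[0.001,-0.006,0.013],[0.001,-0.006,0.013]], dr=[[0,0,0],[0,0,0],[0,0,0],[0,0,0],[0,0,0],[0,0,0]])

```text
time: 41.2
tool_pos: [0.5421, 0.225, 0.0381]
tool_rot: [3.141, 0.0, 0.116]
contact_force: [0.2, -2.7, 0.7]
opening: 0.0356
grip_force: 25.0
```

Request:
arm_command(fingers=[0.5,0.5,0.5], travel=[[0,0,0.001],[0,0,0.002],[0,0,0.002]], dr=[[0,0,0],[0,0,0],[0,0,0]])

```text
time: 41.45
tool_pos: [0.5424, 0.2246, 0.0375]
tool_rot: [3.14, -0.001, 0.116]
contact_force: [-2.5, -5.5, 10.6]
opening: 0.0355
grip_force: 25.0
```

Request:
arm_command(fingers=[0.5,0.5,0.5,0.5,0.5,0.5], travel=[[0.002,0,0],[0.004,0,0],[0.006,0,0],[0.008,0,0],[0.01,0,0],[0.01,0,0]], dr=[[0,0,0],[0,0,0],[0,0,0],[0,0,0],[0,0,0],[0,0,0]])

```text
time: 41.95
tool_pos: [0.5498, 0.2248, 0.0369]
tool_rot: [3.139, 0.006, 0.116]
contact_force: [-9.5, -8.4, 15.0]
opening: 0.036
grip_force: 25.0
```

Request:
arm_command(fingers=[-0.2,-0.2,-0.2,-0.2,-0.2,-0.2,-0.2,-0.2], travel=[[0,0,0],[0,0,0],[0,0,0],[0,0,-0.01],[0,0,-0.03],[0,0,-0.055],[0,0,-0.06],[0,0,-0.06]], dr=[[0,0,0],[0,0,0],[0,0,0],[0,0,0],[0,0,0],[0,0,0],[0,0,0],[0,0,0]])

```text
time: 42.62
tool_pos: [0.5535, 0.2272, 0.0988]
tool_rot: [-3.141, -0.005, 0.116]
contact_force: [0.2, 0.1, 0.3]
opening: 0.055
grip_force: 0.0
```

Request:
arm_command(fingers=[1,1,1,1,1,1,1,1], travel=[[-0.03,0,0],[-0.056,0,0],[-0.056,0,0],[-0.056,0,0],[-0.056,0,0.02],[-0.056,0,0.05],[-0.056,0,0.063],[-0.056,0,0.063]], dr=[[0,0,0],[0,0,0],[0,0,0],[0,0,0],[0,0,0],[0,0,0],[0,0,0],[0,0,0]])

```text
time: 43.28
tool_pos: [0.4952, 0.2195, 0.0298]
tool_rot: [3.141, 0.006, 0.116]
contact_force: [-0.1, -0.6, 0.1]
opening: 0.0065
grip_force: 0.0
```

```bash
python3 - <<'E'
from h import *
s=observe();print(s["tool_pos"],s["opening"],s["contact_force"])
jig(snap("wrist","w10.png"))
to(*(G[1]-.0403*EX),.032,.1134)
E
```

```text
[0.49516295 0.21954627 0.02980262] 0.006513152664327371 [-0.12578672 -0.550162    0.05197118]
0 6086 x [-0.028   0.0274] y [-0.0104  0.0087] centre [0.5451 0.2983]
1 6059 x [-0.0483  0.0252] y [-0.01    0.0095] centre [0.5422 0.2244]
travel [ 0.0175  0.0005 -0.0004] dist 0.018 drz 0.1
```

Request:
arm_command(fingers=[1,1,1,1,1,1,1,1], travel=[[0.004,0,0],[0.008,0,0],[0.011,0,0],[0.014,0,0],[0.016,0,0],[0.018,0,0],[0.019,0,0],[0.02,0,0]], dr=[[0,0,0],[0,0,0],[0,0,0],[0,0,0],[0,0,0],[0,0,0],[0,0,0],[0,0,0]])

```text
time: 44.0
tool_pos: [0.5139, 0.2221, 0.0332]
tool_rot: [3.141, 0.005, 0.116]
contact_force: [-10.9, -1.1, 7.7]
opening: 0.0005
grip_force: 5.6
```

Request:
arm_command(fingers=[1,1], travel=[[0.001,0,0],[0.001,0,0]], dr=[[0,0,0],[0,0,0]])

```text
time: 44.17
tool_pos: [0.5138, 0.2221, 0.033]
tool_rot: [3.141, 0.008, 0.116]
contact_force: [-11.4, -1.8, 8.3]
opening: 0.0003
grip_force: 5.8
```

Request:
arm_command(fingers=[1,1,1,1,1,1,1,1], travel=[[-0.01,0,0],[-0.025,0,0],[-0.03,0,-0.02],[-0.03,0,-0.05],[-0.03,0,-0.08],[-0.03,0,-0.11],[-0.03,0,-0.11],[-0.03,0,-0.11]], dr=[[0,0,0],[0,0,0],[0,0,0],[0,0,0],[0,0,0],[0,0,0],[0,0,0],[0,0,0]])

```text
time: 44.83
tool_pos: [0.4887, 0.2194, 0.1452]
tool_rot: [-3.141, -0.005, 0.116]
contact_force: [-0.4, 0.4, -0.4]
opening: 0.0001
grip_force: 0.0
```

```bash
python3 - <<'E'
from h import *
c=snap("wrist","w11.png",crop=(150,60,400,200),s=2);jig(c)
W=cloud(c);b=c["color"].astype(int);q=(b[...,2]>2.5*b[...,1])&(b[...,2]>60)&(W[...,2]>.08)&(W[...,2]<.13)&(W[...,1]<.11)&(c["z_map"]>0);print(q.sum(),W[q].min(0) if q.sum() else 0,W[q].max(0) if q.sum() else 0)
to(.485,.053,.15,.1134)
E
```

```text
0 1837 x [-0.028   0.0271] y [-0.0101  0.0099] centre [0.5449 0.2991]
1 1820 x [-0.0278  0.0273] y [-0.0102  0.0096] centre [0.5535 0.2256]
1097 [0.52009258 0.05006797 0.09284535] [0.54399955 0.07308505 0.11182659]
travel [-0.0218  0.1647 -0.0064] dist 0.166 drz 0.1
```

View pics/w11.png

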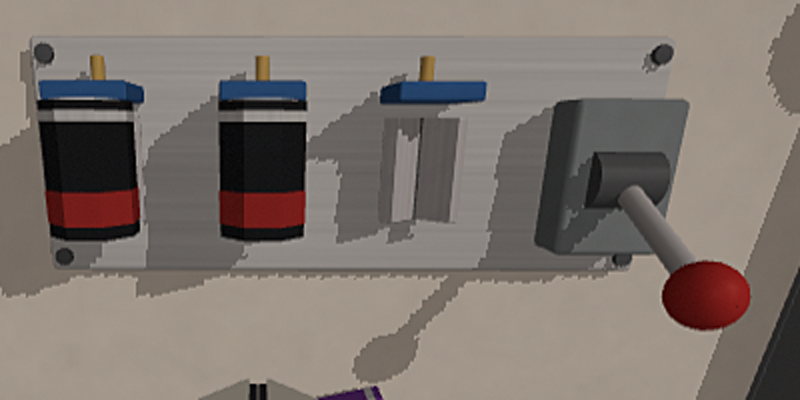

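Request:
arm_command(fingers=[1,1,1,1,1,1,1,1], travel=[[-0.022,0.04,0],[-0.022,0.08,0],[-0.022,0.12,0],[-0.022,0.161,0],[-0.022,0.161,0],[-0.022,0.161,0.03],[-0.022,0.161,0.056],[-0.022,0.161,0.056]], dr=[[0,0,0],[0,0,0],[0,0,0],[0,0,0],[0,0,0],[0,0,0],[0,0,0],[0,0,0]])

```text
time: 45.55
tool_pos: [0.4803, 0.0566, 0.0823]
tool_rot: [-3.14, 0.011, 0.115]
contact_force: [-1.5, 1.1, -0.3]
opening: 0.0005
grip_force: 0.0
```

Request:
arm_command(fingers=[1,1,1,1,1,1,1,1], travel=[[0.012,0,0],[0.024,0,0],[0.036,0,0],[0.048,0,0],[0.06,0,0],[0.072,0,0],[0.082,0,0],[0.088,0,0]], dr=[[0,0,0],[0,0,0],[0,0,0],[0,0,0],[0,0,0],[0,0,0],[0,0,0],[0,0,0]])

```text
time: 46.22
tool_pos: [0.5719, 0.0675, 0.0872]
tool_rot: [-3.141, 0.001, 0.117]
contact_force: [-1.0, -0.2, -0.4]
opening: 0.0005
grip_force: 0.5
```

Request:
arm_command(fingers=[1,1,1,1], travel=[[0.003,0,0],[0.005,0,0],[0.007,0,0],[0.007,0,0]], dr=[[0,0,0],[0,0,0],[0,0,0],[0,0,0]])

```text
time: 46.55
tool_pos: [0.578, 0.0678, 0.0871]
tool_rot: [-3.141, 0.001, 0.116]
contact_force: [-1.9, 0.8, -0.8]
opening: 0.0006
grip_force: 0.6
```

Not yet at the end; continue in small steps.

Request:
arm_command(fingers=[1,1,1,1], travel=[[0.002,0,0],[0.003,0,0],[0.004,0,0],[0.004,0,0]], dr=[[0,0,0],[0,0,0],[0,0,0],[0,0,0]])

```text
time: 46.88
tool_pos: [0.5786, 0.0679, 0.0869]
tool_rot: [-3.141, 0.009, 0.116]
contact_force: [-13.7, -1.3, 6.8]
opening: 0.0004
grip_force: 6.7
```

Request:
arm_command(fingers=[1,1,1], travel=[[0.002,0,0],[0.003,0,0],[0.003,0,0]], dr=[[0,0,0],[0,0,0],[0,0,0]])

```text
time: 47.13
tool_pos: [0.5789, 0.068, 0.0868]
tool_rot: [-3.141, 0.015, 0.116]
contact_force: [-22.6, -2.7, 13.1]
opening: 0.0006
grip_force: 11.4
```

Stop reached. Back off, rise clear, then check everything.

Request:
arm_command(fingers=[1,1,1,1,1,1,1,1], travel=[[-0.015,0,0],[-0.04,0,0],[-0.05,0,-0.03],[-0.07,0.02,-0.07],[-0.08,0.05,-0.11],[-0.08,0.08,-0.13],[-0.08,0.1,-0.13],[-0.08,0.1,-0.13]], dr=[[0,0,0],[0,0,0],[0,0,0],[0,0,0],[0,0,0],[0,0,0],[0,0,0],[0,0,0]])

```text
time: 47.8
tool_pos: [0.5195, -0.0447, 0.2207]
tool_rot: [3.137, -0.007, 0.112]
contact_force: [0.3, -0.6, 0.3]
opening: 0.0006
grip_force: 0.0
```

```bash
python3 - <<'E'
from h import *
c=snap("wrist","w12.png",s=1.42);jig(c);s=observe();print(s["time"],s["tool_pos"])
E
```

```text
1 1091 x [-0.0278  0.0266] y [-0.0112  0.0074] centre [0.5533 0.2241]
47.85 [ 0.51852577 -0.04244527  0.21900436]
```

View pics/w12.png

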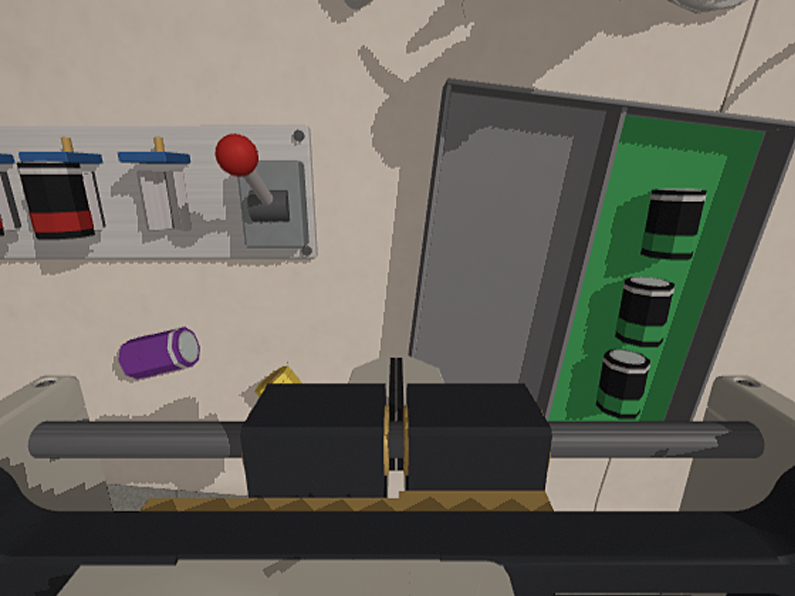

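The lever at (237,155) leans toward the stops. The three finished barrels lie in the green half, the grey half is empty, and the new barrels are in their grooves.

```bash
python3 -c "
from cell import *
print(hand_in())"
```

```text
the job is handed in; nothing more can be done
None
```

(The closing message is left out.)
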